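# Seat a dental cast in the scan fixture and clamp it

## Robot

A 6-joint arm with a two-finger parallel gripper is mounted at the origin on the work surface. World frame = base frame: x ahead of the robot, y to its left, z up, the work surface at z = 0. Lengths are in m, angles in rad, forces in N, time in s.
With the tool pointing down it reaches from about 0.25 to 0.85 m from the base axis. Payload 12.5 kg.
Tool frame: the origin (TCP) lies at the very end of the fingers, on their centre line; the grasp point (between the pads) lies 19 mm behind it; z points along the fingers, y is the direction in which the jaws open and shut (so a half turn about z gives the same grasp; the last joint's range is limited). The gripper opens to 93 mm and grips with 3 to 60 N. Pads are 15 mm wide; open, the fingers measure 128 mm over their backs; the gripper's body (75 mm by 188 mm) begins 65 mm behind the grasp point.
Start: joints at [-1.298, 0.351, 1.652, -0, 1.139, -0.085], TCP at [0.193, -0.515, 0.196] pointing down, gripper open.
Joint ranges: [-2.75, 2.75], [-0.79, 2.1], [0.01, 2.65], [-1.57, 4.71], [0.07, 3.14], [-2.87, 2.87]. Speed limits (rad/s): [2.22, 2.22, 2.79, 3.14, 3.14, 3.14].

## Interface

Orientations are given as a unit quaternion [x, y, z, w].
In Python, from station import sensors, snapshot, workorder gives the robot as it stands.
- The arm moves only by the tool drive_tool, never from a script. Its argument "series" is one flat list of numbers, 5 for each row, row after row: the opening, from 0 (shut) to 1 (fully open), then the shift along the tool's x, y, z in mm, then the turn about the tool's z in degrees. In form: [gripper, dx, dy, dz, spin, gripper, dx, dy, dz, spin, ...]. A call has 1 to 5 rows; each row is the pose to reach, as a shift and turn from the pose commanded when the call began, along the tool's axes at that moment; what a row does not reach only later rows make up. A row lasts 1/8 s, in which the tool goes at most 62.5 mm and 10.7 degrees, less where a joint would pass 70% of its speed; a pose out of reach is approached as far as the arm can. A call with a gripper value outside its range is refused whole. The fingers move at their own pace and stop on an object; "squeeze" is the grip in N (left out, the last holds). Time passes only in rows, so rows that repeat a pose let the fingers close. It gives the time, the measured TCP pose, the force and the opening at its end, in the units of the state.
- sensors.read_state(): the state, without advancing time (a new reading comes with each control period).
- snapshot(name): name is "side" or "top"; returns a dict with "color" (400x640x3 uint8, red, green, blue), "depth" (400x640 float32, m along the optical axis (not along the pixel's ray), 0 where there is no reading), "vertical_fov" (degrees; the focal length in pixels is half the picture's height over the tangent of half this angle, whatever the lens; pixels are square), "cx", "cy" (the principal point, pixels), "extrinsics" (4x4, takes a point from camera to world coordinates). Camera axes: x right, y down, z forward; pixel columns grow to the right and rows downward; lengths in m; the calibration is good to about 2 mm. A picture is of the moment at which its call begins.
- workorder.close_job(): hands the job in, once; it reports no verdict.
The state is a dict: "time": time; "q": joint angles; "joint_velocities": joint speeds; "effort": joint torques, N m; "ee_pos": TCP position; "eef_rot": TCP orientation; "ft_force": force on the tool from outside, world axes, zero at the start; "wrist_torque": the same for the moment, N m; "finger_gap": finger opening in m.
Only numpy, scipy, OpenCV 4.12 (cv2) and the standard library are available. Lean on these libraries where they do the work, as an engineer would, in place of code of your own. Each camera call takes 0.05 s, during which the arm holds its last target.

## Task

Put the cream dental cast, black carrier foot first, into the nest of the blue fixture and press it gently down past the drag of the lifter plate until you feel it rest on the hard stop. Only then swing the hinged clamp over so that its rubber foot bears snugly on the cast, and let go. Do not crack the plaster by forcing it, and leave the pink cast, the jar and the mouse alone.

Things in the scene. Friction and masses are not known exactly. Their poses are not given: they have to be found in the camera images.
- cast_grip (a point): Cream plaster dental cast on a black carrier foot, about 0.26 kg, upright and loose on the table. Point on its upright axis 47 mm above its underside: grip it at this height, across its 54 mm (x) sides, so that the fingertips stay clear of the nest. Own z is up. It fits the nest with its x along the fixture's x, either way round
- cast_foot (a point): Centre of the cast's underside. Upwards from here: black foot 48 mm (x) by 36 mm (y), 27 mm high; plaster block 54 mm (x) by 50 mm (y) from 27 to 59 mm; horseshoe of teeth from 59 to 68 mm round a flat middle at 59 mm, where the clamp foot lands. The plaster cracks if the stop or the clamp foot bears on it with more than about 35 N
- fixture: Blue base plate 125 mm (x) by 200 mm (y), 8 mm thick, fixed to the table (place and yaw differ each time); origin on the table under the centre of the nest, z up. The aluminium nest is a pocket 51 mm (x) by 39 mm (y) with 12 mm walls and a lead-in chamfer: the foot has 1.5 mm play each side. Two dark hinge cheeks stand on its +y side
- nest (a point): Centre of the nest's mouth, at the top of its walls, 32 mm above the table; axes as the fixture's. Inside, a friction-held lifter plate stops the foot early, 23 to 26 mm above the table: this is not seated. It must be pushed down against a steady drag of about 8 N and stays where it is left (no spring)
- seat: Holder of the hard stop under the nest; origin as the fixture's. Its brass stop is set to a different height each time, 8 to 20 mm above the table; hidden under the lifter plate and in no reading, so it must be felt: the push rises sharply above the lifter's 8 N when the foot meets it. About 4 to 10 N more, kept up for half a second, is a firm seat
- clamp (a joint): Hinge angle of the clamp bar in rad: 0 = level over the nest (on a seated cast between about -0.12 and +0.08), grows as it opens; 1.75 to 2.05 at the start, leaning back away from the nest, end stop at 2.1. The hinge is stiff (0.3 N m): the bar stays wherever it is left. It must stay open until the cast is home
- hinge (a point): Hinge axis of the clamp, 80 mm from the nest centre along the fixture's +y, 97 mm above the table; the axis runs along the fixture's x
- paddle (a point): Middle of the outer (when closed, upper) face of the red paddle at the bar's end, 120 mm from the hinge axis, 6 mm outside the bar's mid-line. Paddle 34 (x) by 30 by 12 mm; bar 20 mm wide, 12 mm thick. Own y points to the hinge, own z out of the face. Push this face with shut fingers to swing the clamp over, then press it down with some 5 N
- clamp_foot: Spring-backed rubber foot under the clamp bar (gives about 0.5 mm per N, 8 mm at most), 14 mm across, 80 mm from the hinge; origin at the centre of its lower face, which points down when closed. It then lands on the flat middle of the cast, inside the horseshoe of teeth
- pink_cast_mid (a point): Pink spare cast, 62 by 54 mm and 29 mm high, loose; the point is at its centre. Bystander
- jar_mid (a point): White jar with a blue cap, 48 mm across and 70 mm high, loose; the point is at its centre. Bystander
- mouse_mid (a point): White computer mouse, 100 by 60 mm and 24 mm high, loose; the point is at its centre. Bystander
Mind the look-alikes: they are no part of the job. Of the things that look like the fixture, the larger one is meant. Of the things that look like the part that bears cast_grip, take the one that is nearest to the robot's base at the start.

How it is judged:
By the outcome, as a careful person would: the job done as asked, in the order asked, and still so for the second after the job is handed in, with the robot touching nothing.
It also fails if it takes over 59 s, if anything falls off the work surface, if the arm or the gripper's body presses on something with over 40 N, if the wrist force passes 120 N, or if a joint passes its speed limit or range.

## Working session

There is one attempt and no reset: what is moved stays moved. The work goes in short steps, Python scripts to look and compute and a tool call to move; the robot and the scene stay as the last step left them, time stands still between calls to the robot, and variables do not carry over. Pictures are saved under pics/ and viewed, and the job is handed in when it is done.

Besides the shell and the picture viewer there is one more tool, called after "Call:" by a JSON object that holds its "api" and its "payload", one argument or row to a line. drive_tool: Moves the arm, as the interface text tells. Its arguments: {"type":"object","properties":{"series":{"type":"array"},"squeeze":{"type":"number"}},"required":["series"]}

```bash
ls; mkdir -p pics
cat > h.py <<'E'
import numpy as np,cv2
from station import sensors,snapshot,workorder
def snap(n,tag):
    s=snapshot(n); cv2.imwrite(f'pics/{tag}.png',s['color'][:,:,::-1]); np.savez(f'pics/{tag}.npz',**s); return s
def load(tag): return np.load(f'pics/{tag}.npz')
def cloud(s):
    h,w=s['depth'].shape; f=h/2/np.tan(np.radians(float(s['vertical_fov']))/2)
    v,u=np.mgrid[:h,:w]; d=s['depth']
    P=np.stack([(u-float(s['cx']))*d/f,(v-float(s['cy']))*d/f,d],-1)
    E=s['extrinsics']; return P@E[:3,:3].T+E[:3,3]
E
python3 - <<'E'
from h import *
for n in('side','top'):
    s=snap(n,n+'0'); print(n,s['vertical_fov'],s['cx'],s['cy'],s['extrinsics'].round(3).tolist())
print(sensors.read_state())
E
```

```text
pics
side 44.17507748410974 324.7756534392958 204.90846320401974 [[-0.985, -0.128, 0.117, 0.41], [-0.174, 0.714, -0.678, 0.673], [0.003, -0.689, -0.725, 0.907], [0.0, 0.0, 0.0, 1.0]]
top 57.66889256586008 313.1134421397712 198.373305739565 [[-0.017, -0.989, 0.145, 0.436], [-1.0, 0.015, -0.011, -0.088], [0.009, -0.145, -0.989, 0.924], [0.0, 0.0, 0.0, 1.0]]
{'time': 0.1, 'q': array([-1.29759688e+00,  3.51184139e-01,  1.65235267e+00,  2.98435147e-06,
        1.13913406e+00, -8.45740624e-02]), 'joint_velocities': array([ 0.00185414, -0.00174127, -0.00214458, -0.00058006, -0.00055463,
        0.00070713]), 'effort': array([ 2.24049581e-04, -4.98026347e+01, -2.85704738e+01,  6.99941861e-02,
        2.39029230e-02, -4.20464107e-05]), 'ee_pos': array([ 0.19254977, -0.51482869,  0.19515713]), 'eef_rot': array([ 9.84042355e-01,  1.77933562e-01, -4.94202496e-05, -5.36837695e-04]), 'ft_force': array([ 0.13362402, -0.2915664 , -0.068601  ]), 'wrist_torque': array([-0.033637  , -0.02080595, -0.0010196 ]), 'finger_gap': 0.09320760816510291}
```

View pics/side0.png

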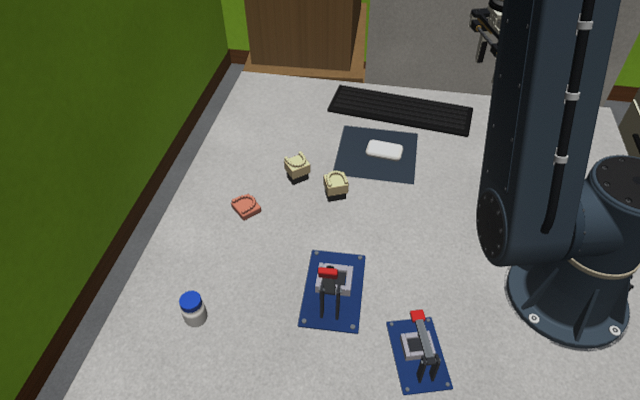

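View pics/top0.png

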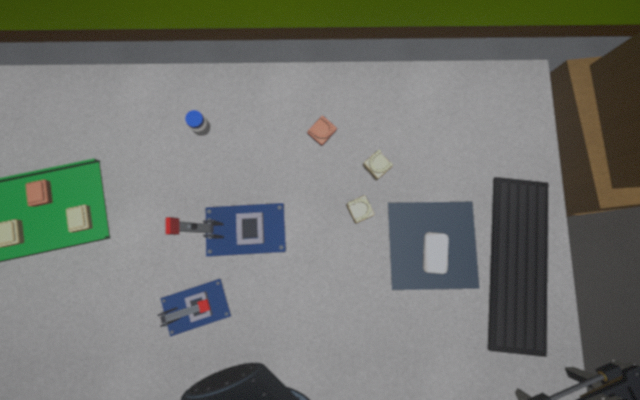

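The top view shows the larger blue fixture at (246,230), with its clamp open and the paddle at (172,226). The smaller look-alike is at (196,307). Cream casts are at (360,209) and (377,165), and on the green tray at (8,233) and (78,217). Next I'll measure them all.

```bash
cat > m.py <<'E'
from h import *
s=load('top0');P=cloud(s);c=s['color'];hsv=cv2.cvtColor(c,cv2.COLOR_RGB2HSV)
# blue plate
def comps(m,mn=40):
    n,l,st,ce=cv2.connectedComponentsWithStats(m.astype(np.uint8)); return [(l==i,st[i],ce[i]) for i in range(1,n) if st[i,4]>=mn]
print('sample hsv',hsv[209,360],hsv[240,214],hsv[300,175],hsv[226,172],P[209,360],P[240,214])
for nm,m in (('cream',(hsv[...,0]>18)&(hsv[...,0]<34)&(hsv[...,1]>35)&(hsv[...,2]>120)),('blue',(hsv[...,0]>105)&(hsv[...,0]<125)&(hsv[...,1]>140)&(hsv[...,2]>50)),('red',((hsv[...,0]<6)|(hsv[...,0]>174))&(hsv[...,1]>150)&(hsv[...,2]>100))):
    for k,st,ce in comps(m):
        Q=P[k&(s['depth']>0)]; 
        if not len(Q):continue
        r=cv2.minAreaRect(Q[:,:2].astype(np.float32))
        print(nm,ce.round(1),st[4],'med',np.median(Q,0).round(4),'zr',np.percentile(Q[:,2],[5,95]).round(4),'rect',np.round(r[0],4),np.round(r[1],4),round(r[2],1),'dist',np.hypot(*r[0]).round(3))
E
python3 m.py
python3 - <<'E'
from h import *
c=cv2.imread('pics/top0.png');d=cv2.imread('pics/side0.png')
a=cv2.resize(c[140:240,320:420],(400,400),interpolation=2);b=cv2.resize(d[140:215,270:370],(400,300),interpolation=2)
e=cv2.resize(c[190:270,150:300],(600,320),interpolation=2)
o=np.zeros((600,800,3),np.uint8);o[:300,:400]=b;o[:400,400:][:a.shape[0]]=a
cv2.imwrite('pics/crop1.png',o);cv2.imwrite('pics/crop2.png',e)
E
```

```text
sample hsv [ 37  13 176] [110 150 109] [110 140 115] [  0 143 114] [ 0.53507243 -0.20970324  0.05915373] [0.46846348 0.15042641 0.01202881]
cream [ 80.4 218.7] 228 med [0.5238 0.4683 0.0313] zr [0.0261 0.0364] rect [0.5269 0.4811] [0.0568 0.0459] 9.3 dist 0.713
cream [ 10.7 233.3] 269 med [0.4903 0.6351 0.0317] zr [0.026  0.0371] rect [0.4937 0.6466] [0.0567 0.0429] 11.2 dist 0.814
blue [193.7 118.4] 206 med [0.7638 0.1914 0.0699] zr [0.0676 0.0725] rect [0.764  0.1918] [0.0408 0.0363] 43.9 dist 0.788
blue [269.4 227.7] 364 med [0.4966 0.0103 0.0082] zr [0.0054 0.011 ] rect [0.5061 0.0194] [0.1398 0.0711] 31.6 dist 0.506
blue [230.6 243.3] 408 med [0.4535 0.1138 0.0084] zr [0.0058 0.0108] rect [0.4739 0.0975] [0.074  0.1393] 2.8 dist 0.484
blue [215.5 298.2] 245 med [0.325  0.1437 0.0065] zr [0.004  0.0092] rect [0.3278 0.1418] [0.0906 0.0428] 32.2 dist 0.357
blue [204.9 320.6] 62 med [0.2738 0.1712 0.0069] zr [0.0031 0.0087] rect [0.2753 0.17  ] [0.0096 0.0763] 18.4 dist 0.324
red [168.8 225.2] 77 med [0.4908 0.1821 0.2241] zr [0.2213 0.2263] rect [0.4903 0.1824] [0.0288 0.0116] 4.1 dist 0.523
red [203.4 305.3] 93 med [0.3209 0.1532 0.0797] zr [0.0776 0.0818] rect [0.3209 0.1527] [0.023  0.0211] 20.7 dist 0.355
```

```bash
sleep 0
```

```text
(no output)
```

View pics/crop1.png

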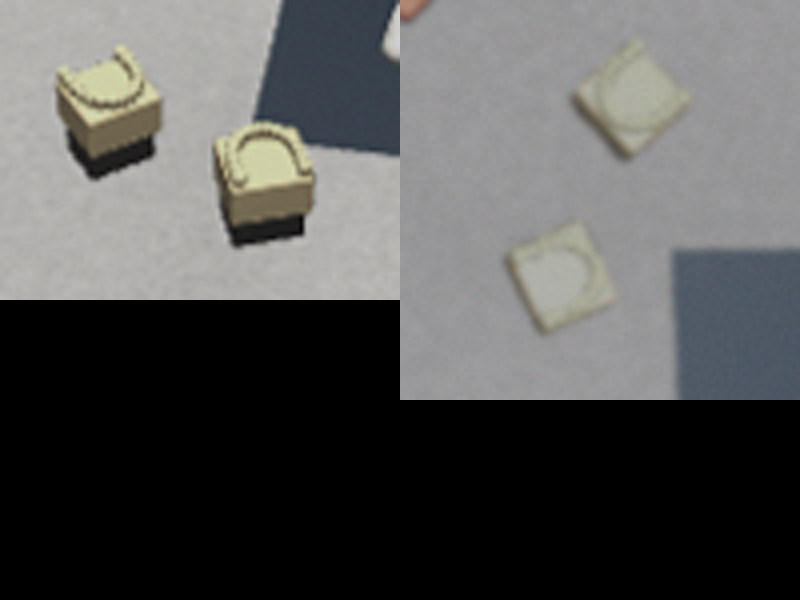

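View pics/crop2.png

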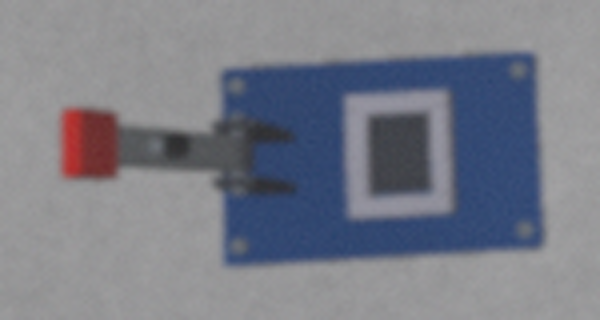

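```bash
cat > m2.py <<'E'
from h import *
ctr=np.array([0.535,-0.21])
for t in('side0','top0'):
    s=load(t);P=cloud(s);ok=(s['depth']>0)&(np.hypot(P[...,0]-ctr[0],P[...,1]-ctr[1])<0.055)
    Q=P[ok&(P[...,2]>0.015)]
    print(t,len(Q),np.histogram(Q[:,2],bins=np.arange(-.0,.08,.005)))
    hi=Q[(Q[:,2]>0.035)]
    r=cv2.minAreaRect(hi[:,:2].astype(np.float32));print('hi',len(hi),r)
    top=Q[Q[:,2]>0.055];r=cv2.minAreaRect(top[:,:2].astype(np.float32));print('top',len(top),r,top.mean(0),np.median(top[:,2]))
    # extents vs angle by percentiles
    for T in (top,hi):
        best=None
        for a in np.radians(np.arange(-45,45,1)):
            R=np.array([[np.cos(a),np.sin(a)],[-np.sin(a),np.cos(a)]]);q=T[:,:2]@R.T
            lo,h2=np.percentile(q,[2,98],axis=0);A=np.prod(h2-lo)
            if best is None or A<best[0]: best=(A,np.degrees(a),h2-lo,R.T@((lo+h2)/2))
        print(best)
    if t=='side0':
        hsv=cv2.cvtColor(s['color'],cv2.COLOR_RGB2HSV)
        F=P[ok&(hsv[...,2]<70)&(P[...,2]<0.03)&(P[...,2]>0.004)];print('foot',len(F),F.mean(0))
        np.save('foot.npy',F);print(F[::6].round(3).tolist())
E
python3 m2.py
```

```text
side0 562 (array([  0,   0,   0,  20,  20,   2,  30,  38,  35,  32,  40,  99, 135,
        78,  33]), array([-0.   ,  0.005,  0.01 ,  0.015,  0.02 ,  0.025,  0.03 ,  0.035,
        0.04 ,  0.045,  0.05 ,  0.055,  0.06 ,  0.065,  0.07 ,  0.075]))
hi 490 ((0.5375760793685913, -0.21120008826255798), (0.053310804069042206, 0.054400086402893066), 22.44624137878418)
top 345 ((0.536834716796875, -0.21117877960205078), (0.053099896758794785, 0.050758253782987595), 23.849021911621094) [ 0.53683992 -0.2092605   0.06312919] 0.06189462355829145
(np.float64(0.002365322347540481), np.float64(20.0), array([0.05042721, 0.04690568]), array([ 0.5368931 , -0.21068527]))
(np.float64(0.0024630231858509388), np.float64(27.0), array([0.05052556, 0.04874806]), array([ 0.53803932, -0.21015692]))
foot 91 [ 0.53247381 -0.19702301  0.01281573]
[[0.563, -0.214, 0.012], [0.512, -0.205, 0.019], [0.527, -0.2, 0.018], [0.512, -0.206, 0.014], [0.543, -0.19, 0.021], [0.53, -0.2, 0.013], [0.515, -0.205, 0.011], [0.546, -0.191, 0.016], [0.531, -0.193, 0.016], [0.517, -0.2, 0.012], [0.546, -0.189, 0.015], [0.532, -0.197,
[... 197 characters left out ...]
,  15]), array([-0.   ,  0.005,  0.01 ,  0.015,  0.02 ,  0.025,  0.03 ,  0.035,
        0.04 ,  0.045,  0.05 ,  0.055,  0.06 ,  0.065,  0.07 ,  0.075]))
hi 491 ((0.5361882448196411, -0.2111380696296692), (0.05430368706583977, 0.05011570826172829), 23.568918228149414)
top 460 ((0.5360460877418518, -0.21122059226036072), (0.05377964302897453, 0.05011196434497833), 23.513565063476562) [ 0.53527094 -0.21054768  0.06182129] 0.06003375707427988
(np.float64(0.0024490925890595003), np.float64(24.000000000000004), array([0.05093802, 0.04807985]), array([ 0.53580365, -0.21101811]))
(np.float64(0.0024909963709493395), np.float64(25.0), array([0.05151974, 0.04835033]), array([ 0.53564798, -0.21062218]))
```

```bash
cat > m3.py <<'E'
from h import *
c0=np.array([0.5365,-0.2112]);a=np.radians(23.6);R=np.array([[np.cos(a),np.sin(a)],[-np.sin(a),np.cos(a)]])
s=load('side0');P=cloud(s)
F=np.load('foot.npy');q=(F[:,:2]-c0)@R.T
print('foot u pct',np.percentile(q[:,0],[0,3,10,50,90,97,100]).round(4),'v',np.percentile(q[:,1],[0,5,25,50,75,95,100]).round(4))
ok=(s['depth']>0)&(P[...,2]>0.033)&(P[...,2]<0.054)
B=(P[ok][:,:2]-c0)@R.T;B=B[np.abs(B).max(1)<0.04]
print('block',len(B),'u',np.percentile(B[:,0],[0,3,10,50,90,97,100]).round(4),'v',np.percentile(B[:,1],[0,5,25,50,75,95,100]).round(4))
# front face in bins
for lo in np.arange(-.03,.03,.006):
    k=(B[:,0]>lo)&(B[:,0]<lo+.006);kf=(q[:,0]>lo)&(q[:,0]<lo+.006)
    print(round(lo,3),k.sum(),np.median(B[k,1]).round(4) if k.any() else None,kf.sum(),np.median(q[kf,1]).round(4) if kf.any() else None)
# fixture: nest rim z~0.032, from both
for t in('top0','side0'):
    s=load(t);P=cloud(s);hsv=cv2.cvtColor(s['color'],cv2.COLOR_RGB2HSV)
    near=(s['depth']>0)&(np.hypot(P[...,0]-.48,P[...,1]-.06)<.15)
    k=near&(P[...,2]>0.025)&(P[...,2]<0.038)&(hsv[...,1]<60)&(hsv[...,2]>110)
    Q=P[k];r=cv2.minAreaRect(Q[:,:2].astype(np.float32));print(t,'nest rim',len(Q),np.median(Q[:,2]),r)
    k=near&(P[...,2]<0.016)&(P[...,2]>0.001)&(hsv[...,0]>105)&(hsv[...,0]<125)&(hsv[...,1]>100)
    k=cv2.morphologyEx(k.astype(np.uint8),cv2.MORPH_OPEN,np.ones((2,2)))>0
    Q=P[k&(P[...,0]>.40)];r=cv2.minAreaRect(Q[:,:2].astype(np.float32));print('plate',len(Q),np.median(Q[:,2]),r)
    k=near&(((hsv[...,0]<6)|(hsv[...,0]>174))&(hsv[...,1]>110)&(P[...,2]>0.15))
    Q=P[k];print('paddle',len(Q),Q.mean(0),np.percentile(Q,[3,97],axis=0).round(4).tolist())
    k=near&(P[...,2]>0.05)&(P[...,1]>.05)&(P[...,0]>.4);Q=P[k]
    for z in np.arange(.05,.25,.02):
        m=(Q[:,2]>z)&(Q[:,2]<z+.02)
        if m.any(): print(round(z,2),m.sum(),Q[m].mean(0).round(4),Q[m].min(0).round(3),Q[m].max(0).round(3))
E
python3 m3.py
```

```text
foot u pct [-0.0225 -0.0219 -0.0179  0.0022  0.0217  0.0232  0.0239] v [-0.013   0.0097  0.0138  0.015   0.0169  0.0185  0.0195]
block 145 u [-0.0252 -0.0241 -0.0195  0.0044  0.0263  0.0268  0.0272] v [-0.0232 -0.0123  0.02    0.0216  0.0229  0.0244  0.026 ]
-0.03 5 0.0215 0 None
-0.024 12 0.022 9 0.0153
-0.018 14 0.0219 10 0.0145
-0.012 17 0.0219 11 0.0154
-0.006 14 0.0223 11 0.0142
-0.0 16 0.0225 11 0.0148
0.006 13 0.0221 11 0.0152
0.012 9 0.022 12 0.0169
0.018 14 0.0226 16 0.0138
0.024 31 0.0001 0 None
top0 nest rim 475 0.03191989370334458 ((0.4954782724380493, 0.059193551540374756), (0.07513148337602615, 0.06338440626859665), 2.5431594848632812)
plate 2403 0.00834457564039015 ((0.49298062920570374, 0.040960997343063354), (0.12141179293394089, 0.2545660436153412), 1.6134567260742188)
paddle 195 [0.49007842 0.17899104 0.21786891] [[0.4758, 0.1722, 0.2037], [0.5043, 0.1878, 0.226]]
0.05 16 [0.4893 0.1298 0.0613] [0.473 0.126 0.052] [0.511 0.14  0.069]
0.07 19 [0.4935 0.1317 0.079 ] [0.473 0.127 0.071] [0.51  0.147 0.09 ]
0.09 142 [0.492  0.1365 0.1039] [0.47  0.126 0.09 ] [0.515 0.1
[... 762 characters left out ...]
863665] [[0.4737, 0.178, 0.1999], [0.5048, 0.1884, 0.2271]]
0.05 44 [0.4916 0.1455 0.0603] [0.473 0.131 0.05 ] [0.509 0.151 0.07 ]
0.07 43 [0.4921 0.1462 0.0806] [0.473 0.134 0.071] [0.51  0.151 0.09 ]
0.09 156 [0.4911 0.1421 0.1033] [0.47  0.126 0.092] [0.515 0.151 0.11 ]
0.11 31 [0.4923 0.1486 0.1184] [0.476 0.127 0.11 ] [0.509 0.155 0.129]
0.13 34 [0.4904 0.1577 0.1393] [0.482 0.151 0.13 ] [0.501 0.162 0.149]
0.15 33 [0.4899 0.1645 0.1593] [0.482 0.154 0.151] [0.501 0.17  0.168]
0.17 49 [0.4905 0.1626 0.182 ] [0.481 0.143 0.17 ] [0.499 0.178 0.19 ]
0.19 54 [0.4892 0.1804 0.2005] [0.474 0.176 0.19 ] [0.506 0.184 0.21 ]
0.21 167 [0.4899 0.1843 0.2222] [0.473 0.177 0.21 ] [0.507 0.189 0.229]
```

```bash
cat >> h.py <<'E'
from scipy.spatial.transform import Rotation as Rn
def rel(x,y,z,jaw=None):
    st=sensors.read_state();R=Rn.from_quat(st['eef_rot']);d=R.inv().apply(np.array([x,y,z])-st['ee_pos'])*1000
    M=R.as_matrix();ya=np.degrees(np.arctan2(M[1,1],M[0,1]));print('t',st['time'],'ee',st['ee_pos'].round(4),'jaw dir',ya.round(2),'tilt',M[2].round(4),'F',st['ft_force'].round(2),'gap',round(st['finger_gap'],4),'q',st['q'].round(2))
    print('delta',d.round(1),end=' ')
    if jaw is not None:
        w=(jaw-ya+90)%180-90;print('spin',-w)
    else: print()
def ray(s,uv,z):
    h,w=s['depth'].shape; f=h/2/np.tan(np.radians(float(s['vertical_fov']))/2)
    uv=np.atleast_2d(uv).astype(float);d=np.c_[(uv[:,0]-float(s['cx']))/f,(uv[:,1]-float(s['cy']))/f,np.ones(len(uv))]@s['extrinsics'][:3,:3].T
    o=s['extrinsics'][:3,3];return (o+d*((z-o[2])/d[:,2])[:,None])[:,:2]
E
python3 - <<'E'
from h import *
for t,(x0,x1,y0,y1) in (('top0',(200,290,197,262)),('side0',(295,370,245,335))):
    s=load(t);hsv=cv2.cvtColor(s['color'],cv2.COLOR_RGB2HSV)
    m=((hsv[...,0]>100)&(hsv[...,0]<128)&(hsv[...,1]>90));k=np.zeros_like(m);k[y0:y1,x0:x1]=m[y0:y1,x0:x1]
    c=max(cv2.findContours(k.astype(np.uint8),0,1)[0],key=cv2.contourArea)[:,0]
    r=cv2.minAreaRect(ray(s,c,.008).astype(np.float32));print(t,r)
    # rim: bright low-sat
    m=(hsv[...,1]<70)&(hsv[...,2]>120);
    print(s['color'][y0:y1,x0:x1].mean((0,1)))
rel(.5365,-.2122,.13,23.6)
E
```

```text
top0 ((0.49491432309150696, 0.07439672946929932), (0.12034499645233154, 0.1941193789243698), 2.388601303100586)
[ 94.15316239 103.76461538 124.94905983]
side0 ((0.49449077248573303, 0.07449213415384293), (0.12326416373252869, 0.1990746706724167), 2.4819445610046387)
[ 98.06948148 105.03451852 126.73822222]
t 0.1 ee [ 0.1925 -0.5148  0.1952] jaw dir -69.5 tilt [ 1.0e-04 -1.1e-03 -1.0e+00] F [ 0.13 -0.29 -0.07] gap 0.0932 q [-1.3   0.35  1.65  0.    1.14 -0.08]
delta [ 428.1 -162.9   65.4] spin 86.89884335390857
```

Call:
{"api": "drive_tool", "payload": {
  "series": [1,60,-20,0,-10,1,110,-42,0,-20,1,165,-63,0,-30,1,220,-84,0,-40,1,270,-100,0,-50]
}}

```text
time: 0.72
ee_pos: [0.4117, -0.3253, 0.1956]
eef_rot: [0.815, 0.58, -0.0, -0.0]
ft_force: [0.6, -0.9, 0.1]
finger_gap: 0.0933
```

```bash
python3 -c "
from h import *
rel(.5365,-.2122,.13,23.6)"
```

```text
t 0.725 ee [ 0.4117 -0.3253  0.1956] jaw dir -19.15 tilt [ 1.e-04 -2.e-04 -1.e+00] F [ 0.59 -0.86  0.08] gap 0.0933 q [-0.76  0.31  1.72 -0.    1.12 -0.42]
delta [147.7  80.8  65.6] spin -42.750787792886115
```

Call:
{"api": "drive_tool", "payload": {
  "series": [1,50,27,10,-10,1,100,54,30,-20,1,147,81,50,-31,1,147,81,65,-42,1,147,81,65,-43]
}}

```text
time: 1.35
ee_pos: [0.5353, -0.2146, 0.1293]
eef_rot: [0.548, 0.837, -0.0, -0.001]
ft_force: [-0.5, -0.5, 0.3]
finger_gap: 0.0931
```

```bash
python3 -c "
from h import *
rel(.5365,-.2122,.13,23.6)
snap('side','side1');snap('top','top1')"
```

```text
t 1.35 ee [ 0.5353 -0.2146  0.1293] jaw dir 23.55 tilt [ 0.0022 -0.0019 -1.    ] F [-0.5  -0.53  0.25] gap 0.0931 q [-0.46  0.47  1.64 -0.    1.03 -0.87]
delta [ 1.8  2.  -0.7] spin -0.04731533703208868
```

View pics/side1.png

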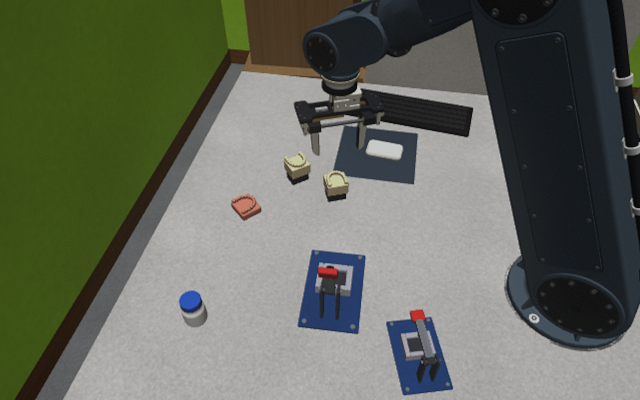

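Call:
{"api": "drive_tool", "payload": {
  "series": [1,0,0,0,0,1,0,0,0,0]
}}

```text
time: 1.7
ee_pos: [0.5359, -0.2159, 0.1313]
eef_rot: [0.549, 0.836, 0.0, 0.0]
ft_force: [0.4, -0.6, 0.1]
finger_gap: 0.093
```

```bash
python3 -c "
from h import *
rel(.5365,-.2122,.028,23.6)"
```

```text
t 1.7 ee [ 0.5359 -0.2159  0.1313] jaw dir 23.37 tilt [-7.e-04  6.e-04 -1.e+00] F [ 0.41 -0.6   0.14] gap 0.093 q [-0.46  0.47  1.64  0.    1.03 -0.87]
delta [  3.2   1.9 103.3] spin -0.22651806241303518
```

Call:
{"api": "drive_tool", "payload": {
  "series": [1,3,2,40,0,1,3,2,75,0,1,3,2,95,0,1,3,2,103,0,1,3,2,103,0]
}}

```text
time: 2.33
ee_pos: [0.5367, -0.212, 0.0279]
eef_rot: [0.549, 0.836, 0.0, 0.0]
ft_force: [0.1, 0.1, 0.5]
finger_gap: 0.0932
```

```bash
python3 -c "
from h import *
rel(.5365,-.2122,.028,23.6)
s=snap('side','side2');im=s['color'][:,:,::-1];cv2.imwrite('pics/c2.png',cv2.resize(im[90:230,250:410],(640,560),interpolation=2))"
```

```text
t 2.325 ee [ 0.5367 -0.212   0.0279] jaw dir 23.46 tilt [-1.e-04  1.e-04 -1.e+00] F [0.08 0.11 0.46] gap 0.0932 q [-0.46  0.62  1.7   0.    0.82 -0.87]
delta [-0.1 -0.2 -0.1] spin -0.1367080228547195
```

View pics/c2.png

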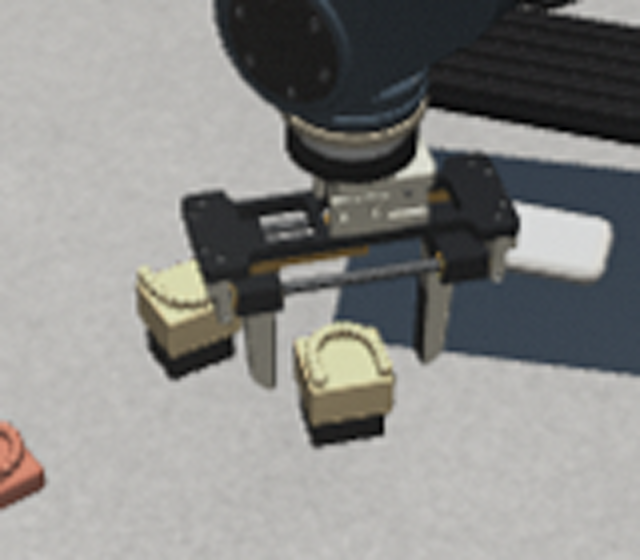

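```bash
python3 - <<'E'
from h import *
s=load('side2');h,w=s['depth'].shape;f=h/2/np.tan(np.radians(float(s['vertical_fov']))/2);E=s['extrinsics']
def proj(p):
    q=(np.array(p)-E[:3,3])@E[:3,:3];return (f*q[:2]/q[2]+[float(s['cx']),float(s['cy'])]).round(1),q[2].round(3)
a=np.radians(23.46);u=np.array([np.cos(a),np.sin(a),0])
tc=np.array([.5367,-.212,.0279])
for d in(-.047,-.06,.047,.06):print(d,proj(tc+d*u))
for d in (-.027,.027):
  for e in (-.025,.025):print('block',d,e,proj(np.array([.5365,-.2122,.027])+d*u+e*np.array([-u[1],u[0],0])))
E
python3 -c "
import cv2
c=cv2.imread('pics/side2.png')[150:215,285:375];cv2.imwrite('pics/c2b.png',cv2.resize(c,(720,520),interpolation=0))"
```

```text
-0.047 (array([352.9, 185.4]), np.float64(1.26))
-0.06 (array([357.8, 184.5]), np.float64(1.262))
0.047 (array([317. , 191.3]), np.float64(1.245))
0.06 (array([312. , 192.2]), np.float64(1.243))
block -0.027 -0.025 (array([342.9, 180.2]), np.float64(1.275))
block -0.027 0.025 (array([348. , 193.6]), np.float64(1.241))
block 0.027 -0.025 (array([322.6, 183.6]), np.float64(1.266))
block 0.027 0.025 (array([327.1, 197.1]), np.float64(1.232))
```

View pics/c2b.png

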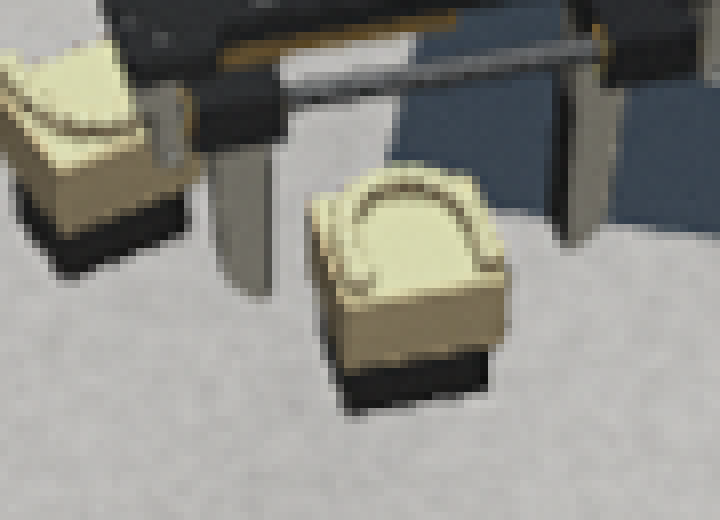

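Run:
```python
from h import *
s=snap('side','side3');P=cloud(s)
st=sensors.read_state();print(st['ee_pos'],st['time'])
for (v,u) in ((175,313),(180,315),(184,316),(186,317),(165,354),(172,356),(176,357),(179,356.0)):
    print(u,v,P[v,int(u)].round(4),s['color'][v,int(u)])
t=snap('top','top3');cv2.imwrite('pics/t3.png',cv2.resize(t['color'][150:260,300:430,::-1],(650,550),interpolation=0))
```

```text
[ 0.53710091 -0.21214295  0.02858729] 2.425
313 175 [ 0.5874 -0.1836  0.0918] [112 110  99]
315 180 [ 0.5822 -0.1817  0.0779] [111 109  99]
316 184 [ 0.5809 -0.1868  0.0597] [111 109  99]
317 186 [ 0.5789 -0.1891  0.0509] [108 105  95]
354 165 [ 0.4941 -0.2333  0.0952] [32 34 37]
356 172 [ 0.4871 -0.2218  0.0834] [100  98  89]
357 176 [ 0.4845 -0.2285  0.0642] [111 109  98]
356.0 179 [ 0.486  -0.2222  0.0595] [98 96 87]
```

View pics/t3.png

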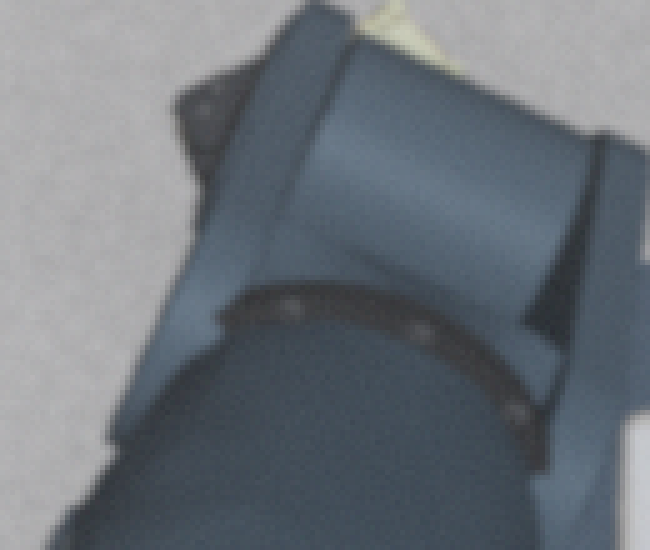

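Run:
```python
from h import *
for t,tc in (('side1',(.5355,-.215,.1300)),('side3',(.5371,-.2121,.0286))):
    s=load(t);P=cloud(s);tc=np.array(tc);a=np.radians(23.46);R=np.array([[np.cos(a),np.sin(a)],[-np.sin(a),np.cos(a)]])
    q=(P[...,:2]-tc[:2])@R.T
    for sg in(-1,1):
        k=(s['depth']>0)&(np.abs(sg*q[...,0]-.055)<.015)&(np.abs(q[...,1])<.014)&(P[...,2]>max(.015,tc[2]-.02))&(P[...,2]<tc[2]+.08)
        z=P[k][:,2]-tc[2]
        print(t,sg,k.sum(),np.histogram(z,bins=np.arange(-.02,.081,.01))[0],'vmean',q[k][:,1].mean().round(4),'u',np.percentile(q[k][:,0],[5,50,95]).round(3))
```

```text
side1 -1 155 [ 0  0  0  0  9 27 28 30 30 31] vmean 0.0058 u [-0.062 -0.052 -0.047]
side1 1 137 [ 0  0  0  0  6 23 24 26 27 31] vmean 0.0068 u [0.047 0.054 0.062]
side3 -1 126 [ 0  0  0  0 11 20 23 23 26 23] vmean 0.0055 u [-0.062 -0.052 -0.048]
side3 1 117 [ 0  0  0  0  5 18 26 21 24 23] vmean 0.0067 u [0.045 0.053 0.061]
```

Call:
{"api": "drive_tool", "payload": {
  "series": [0,0,0,0,0,0,0,0,0,0,0,0,0,0,0,0,0,0,0,0,0,0,0,0,0],
  "squeeze": 40
}}

```text
time: 3.1
ee_pos: [0.5367, -0.2119, 0.0277]
eef_rot: [0.548, 0.836, 0.0, 0.0]
ft_force: [1.6, 0.3, 1.1]
finger_gap: 0.0535
```

```bash
python3 -c "
from h import *
rel(.5365,-.2122,.028,23.6)
s=snap('side','side4');im=s['color'][:,:,::-1];cv2.imwrite('pics/c4.png',cv2.resize(im[120:220,280:390],(660,600),interpolation=2))"
```

```text
t 3.1 ee [ 0.5367 -0.2119  0.0277] jaw dir 23.5 tilt [-1.e-04  2.e-04 -1.e+00] F [1.63 0.34 1.07] gap 0.0535 q [-0.46  0.62  1.7   0.    0.82 -0.87]
delta [-0.2 -0.3 -0.3] spin -0.10155748604617543
```

View pics/c4.png

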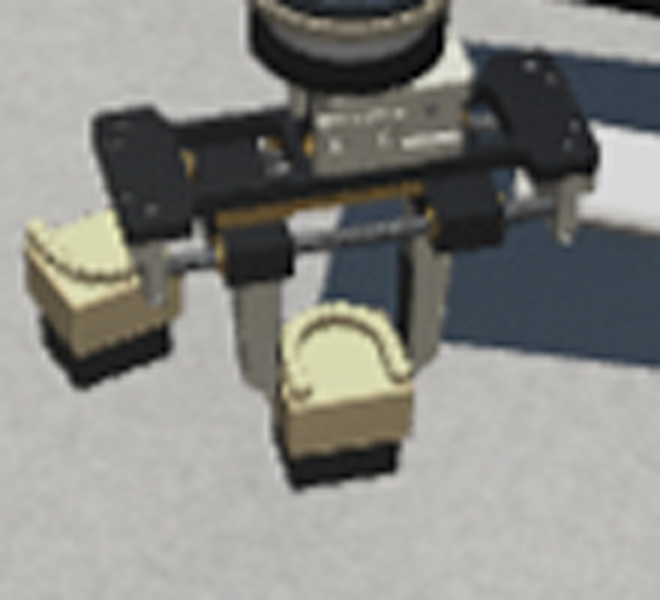

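Gap reads 53.5 mm, which matches the 54 mm x sides. The visible fingertips end about 20 mm above the reported TCP, so I'll rely on forces and relative heights. Lifting now.

Call:
{"api": "drive_tool", "payload": {
  "series": [0,0,0,-10,0,0,0,0,-40,0,0,0,0,-80,0,0,0,0,-80,0]
}}

```text
time: 3.65
ee_pos: [0.538, -0.2126, 0.1107]
eef_rot: [0.548, 0.836, 0.0, 0.003]
ft_force: [0.9, -0.1, -3.5]
finger_gap: 0.0539
```

```bash
python3 -c "
from h import *
rel(.4955,.0585,.108,2.45)
s=snap('side','side5');im=s['color'][:,:,::-1];cv2.imwrite('pics/c5.png',cv2.resize(im[80:220,250:410],(640,560),interpolation=2))"
```

```text
t 3.65 ee [ 0.538  -0.2126  0.1107] jaw dir 23.5 tilt [-0.004   0.0033 -1.    ] F [ 0.86 -0.14 -3.51] gap 0.0539 q [-0.46  0.5   1.66 -0.    0.98 -0.87]
delta [265.5  69.1   1.8] spin 21.050720672842402
```

View pics/c5.png

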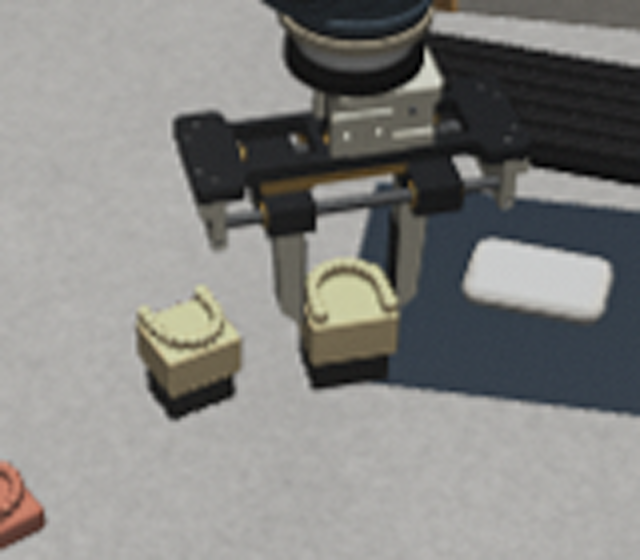

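Call:
{"api": "drive_tool", "payload": {
  "series": [0,55,14,0,5,0,110,28,0,10,0,165,43,0,15,0,220,57,0,21,0,260,67,0,21]
}}

```text
time: 4.32
ee_pos: [0.4927, 0.0553, 0.1064]
eef_rot: [0.692, 0.722, -0.001, -0.001]
ft_force: [-0.1, -0.3, -3.1]
finger_gap: 0.0536
```

Call:
{"api": "drive_tool", "payload": {
  "series": [0,0,0,0,0,0,0,0,0,0,0,0,0,0,0]
}}

```text
time: 4.7
ee_pos: [0.4943, 0.0524, 0.1072]
eef_rot: [0.692, 0.722, -0.0, -0.0]
ft_force: [-0.9, -0.0, -2.7]
finger_gap: 0.0535
```

```bash
python3 -c "
from h import *
rel(.4955,.0585,.108,2.45)
snap('top','top6')
s=snap('side','side6');im=s['color'][:,:,::-1];cv2.imwrite('pics/c6.png',cv2.resize(im[190:340,260:420],(640,600),interpolation=2))"
```

```text
t 4.7 ee [0.4943 0.0524 0.1072] jaw dir 2.43 tilt [-1.e-04 -7.e-04 -1.e+00] F [-0.94 -0.04 -2.73] gap 0.0535 q [ 0.01  0.37  1.87 -0.    0.9  -0.03]
delta [ 6.   1.5 -0.8] spin -0.020121560054704446
```

View pics/c6.png

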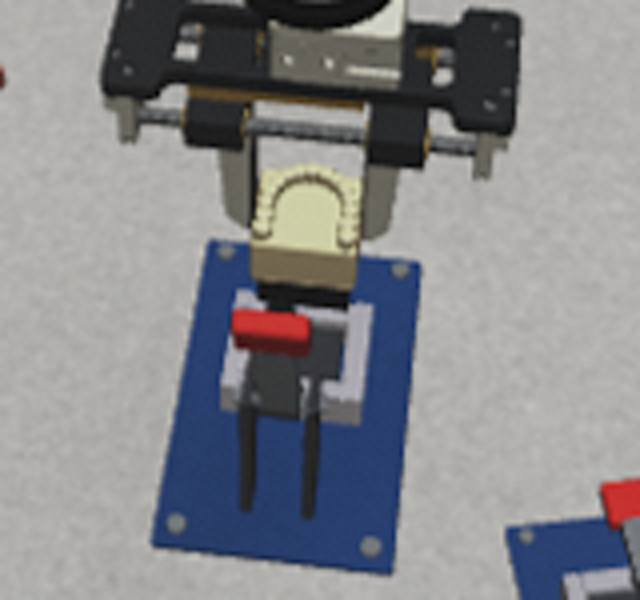

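View pics/top6.png

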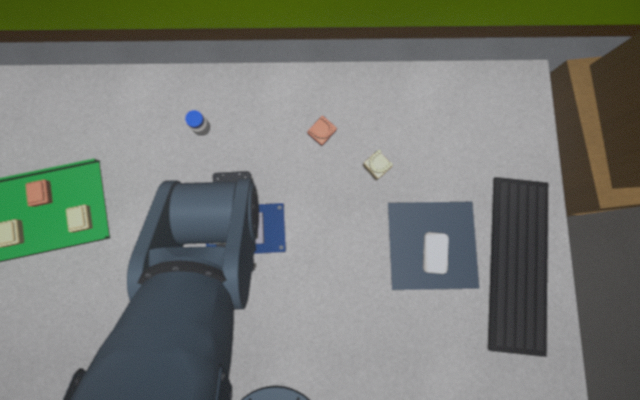

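Run:
```python
from h import *
a=np.radians(2.45);R=np.array([[np.cos(a),np.sin(a)],[-np.sin(a),np.cos(a)]]);n0=np.array([.4955,.0585])
s=load('side6');P=cloud(s);q=(P[...,:2]-n0)@R.T;ok=s['depth']>0;z=P[...,2];hsv=cv2.cvtColor(s['color'],cv2.COLOR_RGB2HSV)
tc=sensors.read_state()['ee_pos'];zf=tc[2]-.028
print('tcp in fix',(tc[:2]-n0)@R.T,'foot z',zf)
k=ok&(np.abs(q[...,0])<.045)&(np.abs(q[...,1])<.05)&(z>zf+.030)&(z<zf+.055)&(hsv[...,0]>15)&(hsv[...,0]<35)&(hsv[...,1]>40)
b=q[k];print('block',k.sum(),np.percentile(b[:,0],[1,5,50,95,99]).round(4),'v',np.percentile(b[:,1],[5,25,50,75,95]).round(4))
# top surface of block
k=ok&(np.abs(q[...,0])<.045)&(np.abs(q[...,1])<.05)&(z>zf+.050)&(z<zf+.075)&(hsv[...,0]>15)&(hsv[...,0]<35)&(hsv[...,1]>40)
b=q[k];print('top',k.sum(),np.percentile(b[:,0],[1,50,99]).round(4),'v',np.percentile(b[:,1],[1,50,99]).round(4),'z',np.median(z[k])-zf)
k=ok&(np.abs(q[...,0])<.03)&(q[...,1]<.05)&(q[...,1]>-.06)&(z>zf)&(z<zf+.026)&(hsv[...,2]<60)
b=q[k];print('foot',k.sum(),np.percentile(b[:,0],[1,50,99]).round(4),'v',np.percentile(b[:,1],[5,25,50,75,95]).round(4))
for t in('side0','side6','top0'):
    s=load(t);P=cloud(s);q=(P[...,:2]-n0)@R.T;ok=s['depth']>0;z=P[...,2];hsv=cv2.cvtColor(s['color'],cv2.COLOR_RGB2HSV)
    k=ok&(np.abs(q[...,0])<.045)&(np.abs(q[...,1])<.045)&(z>.013)&(z<.028)&(hsv[...,1]<60)&(hsv[...,2]>90)
    if k.any():
        b=q[k];print(t,'wall',k.sum(),np.percentile(b[:,0],[1,50,99]).round(4),'v',np.percentile(b[:,1],[5,25,50,75,95]).round(4))
    k=ok&(np.abs(q[...,0])<.05)&(np.abs(q[...,1])<.05)&(z>.028)&(z<.037)&(hsv[...,1]<60)&(hsv[...,2]>110)
    b=q[k];print(t,'rim',k.sum(),np.percentile(b[:,0],[1,99]).round(4),'v',np.percentile(b[:,1],[1,99]).round(4))
    k=k&(np.abs(q[...,1])<.016);b=q[k];print('  x-walls inner',[np.percentile(b[b[:,0]<0,0],[5,50,95]).round(4),np.percentile(b[b[:,0]>0,0],[5,50,95]).round(4)])
```

```text
tcp in fix [-0.00139612 -0.0059607 ] foot z 0.07939443819212266
block 192 [-0.0293 -0.027  -0.0045  0.0196  0.0216] v [0.0147 0.0158 0.0165 0.0171 0.018 ]
top 592 [-0.0301 -0.003   0.0234] v [-0.0279 -0.0007  0.0183] z 0.06110082599051109
foot 101 [-0.025  -0.0024  0.0204] v [0.0078 0.0085 0.0094 0.0101 0.011 ]
side0 wall 71 [-0.0371 -0.0231  0.037 ] v [-0.0235 -0.011   0.0292  0.0303  0.0311]
side0 rim 327 [-0.0368  0.0369] v [-0.0324  0.0307]
  x-walls inner [array([-0.0363, -0.0312, -0.0257]), array([0.0268, 0.0321, 0.0371])]
side6 wall 62 [-0.037  -0.0232  0.0372] v [-0.0228  0.0164  0.0294  0.0307  0.0322]
side6 rim 272 [-0.0369  0.037 ] v [-0.0318  0.0305]
  x-walls inner [array([-0.0363, -0.0311, -0.0256]), array([0.0265, 0.0323, 0.0369])]
top0 wall 84 [-0.0375  0.0007  0.0276] v [-0.0308 -0.0168 -0.0141  0.0157  0.0205]
top0 rim 462 [-0.0374  0.0369] v [-0.0308  0.0318]
  x-walls inner [array([-0.0368, -0.0317, -0.0265]), array([0.0264, 0.0317, 0.037 ])]
```

```bash
python3 -c "
from h import *
rel(.4955,.0590,.066,2.45)"
```

```text
t 4.8 ee [0.4944 0.0525 0.1074] jaw dir 2.43 tilt [-0.e+00 -4.e-04 -1.e+00] F [-0.04 -0.57 -2.91] gap 0.0536 q [ 0.01  0.37  1.87 -0.    0.9  -0.03]
delta [ 6.5  1.4 41.4] spin -0.02385383772393368
```

Call:
{"api": "drive_tool", "payload": {
  "series": [0,6.5,1.4,0,0,0,6.5,1.4,15,0,0,6.5,1.4,30,0,0,6.5,1.4,41,0,0,6.5,1.4,41,0]
}}

```text
time: 5.42
ee_pos: [0.4948, 0.0598, 0.0655]
eef_rot: [0.692, 0.722, -0.001, -0.001]
ft_force: [-0.3, 0.2, -2.8]
finger_gap: 0.0533
```

Call:
{"api": "drive_tool", "payload": {
  "series": [0,0,0,0,0,0,0,0,0,0]
}}

```text
time: 5.68
ee_pos: [0.4958, 0.0599, 0.067]
eef_rot: [0.692, 0.722, 0.0, 0.0]
ft_force: [-0.4, 0.4, -2.7]
finger_gap: 0.0535
```

```bash
python3 -c "
from h import *
rel(.4955,.0590,.058,2.45)
s=snap('side','side7');im=s['color'][:,:,::-1];cv2.imwrite('pics/c7.png',cv2.resize(im[220:340,270:400],(650,600),interpolation=2))"
```

```text
t 5.675 ee [0.4958 0.0599 0.067 ] jaw dir 2.5 tilt [ 0.e+00  8.e-04 -1.e+00] F [-0.36  0.38 -2.71] gap 0.0535 q [ 0.03  0.44  1.89  0.    0.81 -0.02]
delta [-0.9 -0.3  9. ] spin 0.05151120033779932
```

View pics/c7.png

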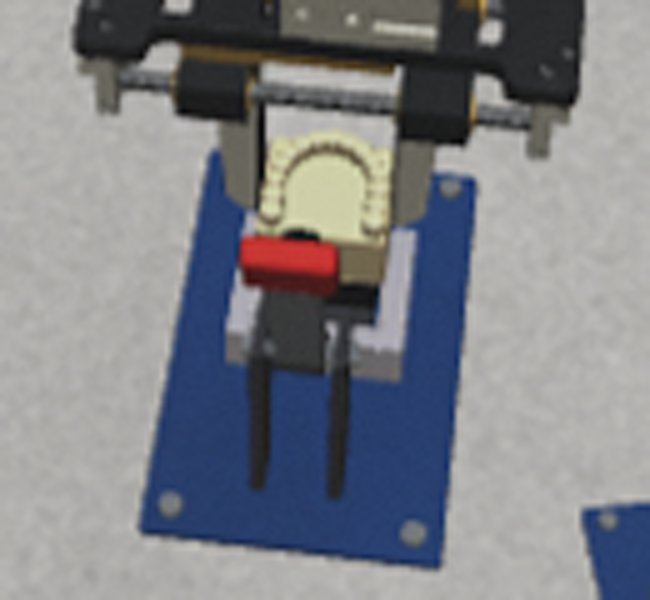

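Call:
{"api": "drive_tool", "payload": {
  "series": [0,-0.6,-0.3,2,0,0,-0.6,-0.3,4,0,0,-0.6,-0.3,6,0,0,-0.6,-0.3,7,0,0,-0.6,-0.3,7,0]
}}

```text
time: 6.35
ee_pos: [0.4951, 0.0593, 0.0595]
eef_rot: [0.692, 0.722, -0.0, -0.0]
ft_force: [0.1, -0.3, -2.8]
finger_gap: 0.0535
```

Call:
{"api": "drive_tool", "payload": {
  "series": [0,0,0,1,0,0,0,0,2,0,0,0,0,2,0]
}}

```text
time: 6.72
ee_pos: [0.4951, 0.0593, 0.0576]
eef_rot: [0.691, 0.722, -0.0, -0.0]
ft_force: [0.3, 0.8, -1.8]
finger_gap: 0.0537
```

Call:
{"api": "drive_tool", "payload": {
  "series": [0,0,0,1,0,0,0,0,2,0,0,0,0,2,0]
}}

```text
time: 7.1
ee_pos: [0.4952, 0.0593, 0.0556]
eef_rot: [0.692, 0.722, -0.0, -0.0]
ft_force: [0.5, 0.6, -2.0]
finger_gap: 0.0532
```

Call:
{"api": "drive_tool", "payload": {
  "series": [0,0,0,1,0,0,0,0,1,0]
}}

```text
time: 7.35
ee_pos: [0.4952, 0.0593, 0.0546]
eef_rot: [0.692, 0.722, -0.0, -0.0]
ft_force: [-0.1, 0.2, -3.4]
finger_gap: 0.0539
```

Call:
{"api": "drive_tool", "payload": {
  "series": [0,0,0,1,0,0,0,0,1,0]
}}

```text
time: 7.6
ee_pos: [0.4952, 0.0593, 0.0536]
eef_rot: [0.692, 0.722, -0.0, -0.0]
ft_force: [0.2, -0.8, -1.0]
finger_gap: 0.0535
```

Call:
{"api": "drive_tool", "payload": {
  "series": [0,0,0,1,0,0,0,0,1,0]
}}

```text
time: 7.85
ee_pos: [0.4952, 0.0592, 0.0526]
eef_rot: [0.692, 0.722, -0.0, -0.0]
ft_force: [0.5, -0.5, -1.8]
finger_gap: 0.0534
```

Call:
{"api": "drive_tool", "payload": {
  "series": [0,0,0,1,0,0,0,0,1,0]
}}

```text
time: 8.1
ee_pos: [0.4952, 0.0593, 0.0518]
eef_rot: [0.692, 0.722, 0.0, 0.0]
ft_force: [0.3, 0.5, 1.2]
finger_gap: 0.0534
```

Call:
{"api": "drive_tool", "payload": {
  "series": [0,0,0,1,0,0,0,0,1,0]
}}

```text
time: 8.35
ee_pos: [0.4952, 0.0593, 0.0508]
eef_rot: [0.692, 0.722, 0.0, 0.0]
ft_force: [-1.1, 1.0, 4.6]
finger_gap: 0.0534
```

Call:
{"api": "drive_tool", "payload": {
  "series": [0,0,0,1,0,0,0,0,2,0,0,0,0,2,0]
}}

```text
time: 8.72
ee_pos: [0.4953, 0.0593, 0.0487]
eef_rot: [0.691, 0.722, 0.0, 0.0]
ft_force: [-1.3, 0.8, 4.0]
finger_gap: 0.0534
```

Call:
{"api": "drive_tool", "payload": {
  "series": [0,0,0,0.5,0,0,0,0,0.5,0]
}}

```text
time: 8.98
ee_pos: [0.4952, 0.0593, 0.0482]
eef_rot: [0.691, 0.722, 0.0, 0.0]
ft_force: [-0.9, 0.6, 5.1]
finger_gap: 0.0535
```

Call:
{"api": "drive_tool", "payload": {
  "series": [0,0,0,0.5,0,0,0,0,0.5,0]
}}

```text
time: 9.22
ee_pos: [0.4953, 0.0593, 0.0477]
eef_rot: [0.692, 0.722, 0.0, 0.0]
ft_force: [-2.0, 0.7, 4.4]
finger_gap: 0.0534
```

```bash
python3 -c "
from h import *
rel(.4955,.0590,.048,2.45)
for i in range(1): print(sensors.read_state()['wrist_torque'])"
```

```text
t 9.225 ee [0.4953 0.0593 0.0477] jaw dir 2.5 tilt [ 0.e+00  2.e-04 -1.e+00] F [-1.98  0.73  4.38] gap 0.0534 q [ 0.03  0.47  1.9   0.    0.77 -0.02]
delta [-0.3  0.2 -0.3] spin 0.049499996568542315
[-0.03323394  0.34285222 -0.05085953]
```

Call:
{"api": "drive_tool", "payload": {
  "series": [0,0,0,0.5,0,0,0,0,0.5,0]
}}

```text
time: 9.48
ee_pos: [0.4953, 0.0593, 0.0472]
eef_rot: [0.692, 0.722, 0.0, 0.0]
ft_force: [-1.7, -0.0, 4.6]
finger_gap: 0.0534
```

Call:
{"api": "drive_tool", "payload": {
  "series": [0,0,0,0.3,0,0,0,0,0.3,0]
}}

```text
time: 9.72
ee_pos: [0.4953, 0.0593, 0.0469]
eef_rot: [0.692, 0.722, 0.0, 0.0]
ft_force: [-1.1, -0.4, 5.3]
finger_gap: 0.0534
```

Call:
{"api": "drive_tool", "payload": {
  "series": [0,0,0,0.5,0,0,0,0,0.5,0]
}}

```text
time: 9.98
ee_pos: [0.4953, 0.0592, 0.0464]
eef_rot: [0.692, 0.722, 0.0, 0.0]
ft_force: [-1.2, 0.0, 5.6]
finger_gap: 0.0535
```

Call:
{"api": "drive_tool", "payload": {
  "series": [0,0,0,0.3,0,0,0,0,0.3,0]
}}

```text
time: 10.22
ee_pos: [0.4952, 0.0593, 0.0461]
eef_rot: [0.692, 0.722, 0.0, 0.0]
ft_force: [-0.2, -0.0, 5.0]
finger_gap: 0.0535
```

Call:
{"api": "drive_tool", "payload": {
  "series": [0,0,0,0.5,0,0,0,0,0.5,0]
}}

```text
time: 10.48
ee_pos: [0.4953, 0.0593, 0.0456]
eef_rot: [0.692, 0.722, 0.0, 0.0]
ft_force: [-1.1, -0.4, 3.6]
finger_gap: 0.0535
```

Call:
{"api": "drive_tool", "payload": {
  "series": [0,0,0,0.3,0,0,0,0,0.3,0]
}}

```text
time: 10.72
ee_pos: [0.4953, 0.0592, 0.0453]
eef_rot: [0.692, 0.722, 0.0, 0.0]
ft_force: [-0.6, 0.4, 5.0]
finger_gap: 0.0535
```

Call:
{"api": "drive_tool", "payload": {
  "series": [0,0,0,0.5,0,0,0,0,0.5,0]
}}

```text
time: 10.98
ee_pos: [0.4952, 0.0593, 0.0447]
eef_rot: [0.692, 0.722, 0.0, 0.0]
ft_force: [-0.9, -0.7, 4.5]
finger_gap: 0.0535
```

Call:
{"api": "drive_tool", "payload": {
  "series": [0,0,0,0.3,0,0,0,0,0.3,0]
}}

```text
time: 11.22
ee_pos: [0.4953, 0.0593, 0.0445]
eef_rot: [0.692, 0.722, 0.0, 0.0]
ft_force: [-1.4, 0.6, 4.9]
finger_gap: 0.0536
```

Call:
{"api": "drive_tool", "payload": {
  "series": [0,0,0,0.5,0,0,0,0,0.5,0]
}}

```text
time: 11.48
ee_pos: [0.4952, 0.0593, 0.0439]
eef_rot: [0.692, 0.722, 0.0, 0.0]
ft_force: [-0.6, -0.5, 4.0]
finger_gap: 0.0531
```

Call:
{"api": "drive_tool", "payload": {
  "series": [0,0,0,0.3,0,0,0,0,0.3,0]
}}

```text
time: 11.72
ee_pos: [0.4952, 0.0593, 0.0436]
eef_rot: [0.692, 0.722, 0.0, 0.0]
ft_force: [-0.5, -0.1, 5.3]
finger_gap: 0.0535
```

Call:
{"api": "drive_tool", "payload": {
  "series": [0,0,0,0.5,0,0,0,0,0.5,0]
}}

```text
time: 11.98
ee_pos: [0.4952, 0.0592, 0.0431]
eef_rot: [0.692, 0.722, 0.0, 0.0]
ft_force: [-0.7, 0.6, 4.0]
finger_gap: 0.0534
```

Call:
{"api": "drive_tool", "payload": {
  "series": [0,0,0,0.3,0,0,0,0,0.3,0]
}}

```text
time: 12.22
ee_pos: [0.4952, 0.0592, 0.0428]
eef_rot: [0.692, 0.722, 0.0, 0.0]
ft_force: [-0.9, 0.0, 4.5]
finger_gap: 0.0534
```

Call:
{"api": "drive_tool", "payload": {
  "series": [0,0,0,0.5,0,0,0,0,0.5,0]
}}

```text
time: 12.48
ee_pos: [0.4952, 0.0593, 0.0423]
eef_rot: [0.692, 0.722, 0.0, 0.0]
ft_force: [0.0, -0.4, 4.0]
finger_gap: 0.0535
```

Call:
{"api": "drive_tool", "payload": {
  "series": [0,0,0,0.3,0,0,0,0,0.3,0]
}}

```text
time: 12.72
ee_pos: [0.4952, 0.0593, 0.042]
eef_rot: [0.692, 0.722, 0.0, 0.0]
ft_force: [0.1, -0.6, 4.5]
finger_gap: 0.0536
```

Call:
{"api": "drive_tool", "payload": {
  "series": [0,0,0,0.5,0,0,0,0,0.5,0]
}}

```text
time: 12.98
ee_pos: [0.4952, 0.0592, 0.0415]
eef_rot: [0.692, 0.722, 0.0, 0.0]
ft_force: [-0.9, 0.7, 4.0]
finger_gap: 0.0537
```

Call:
{"api": "drive_tool", "payload": {
  "series": [0,0,0,0.3,0,0,0,0,0.3,0]
}}

```text
time: 13.22
ee_pos: [0.4952, 0.0592, 0.0413]
eef_rot: [0.692, 0.722, 0.0, 0.0]
ft_force: [-1.0, 0.4, 4.1]
finger_gap: 0.0532
```

Call:
{"api": "drive_tool", "payload": {
  "series": [0,0,0,0.5,0,0,0,0,0.5,0]
}}

```text
time: 13.48
ee_pos: [0.4952, 0.0593, 0.0408]
eef_rot: [0.692, 0.722, 0.0, 0.0]
ft_force: [-1.0, -0.3, 6.1]
finger_gap: 0.0536
```

Call:
{"api": "drive_tool", "payload": {
  "series": [0,0,0,0.3,0,0,0,0,0.3,0]
}}

```text
time: 13.72
ee_pos: [0.4953, 0.0593, 0.0408]
eef_rot: [0.692, 0.722, 0.0, 0.0]
ft_force: [-1.6, 0.6, 9.4]
finger_gap: 0.0535
```

```bash
python3 -c "
from h import *
rel(.4955,.0590,.048,2.45)
s=snap('side','side8');im=s['color'][:,:,::-1];cv2.imwrite('pics/c8.png',cv2.resize(im[220:340,270:400],(650,600),interpolation=2))"
```

```text
t 13.725 ee [0.4953 0.0593 0.0408] jaw dir 2.5 tilt [ 0.e+00  1.e-04 -1.e+00] F [-1.62  0.58  9.43] gap 0.0535 q [ 0.03  0.49  1.9   0.    0.75 -0.02]
delta [-0.3  0.2 -7.2] spin 0.04746395575995166
```

View pics/c8.png

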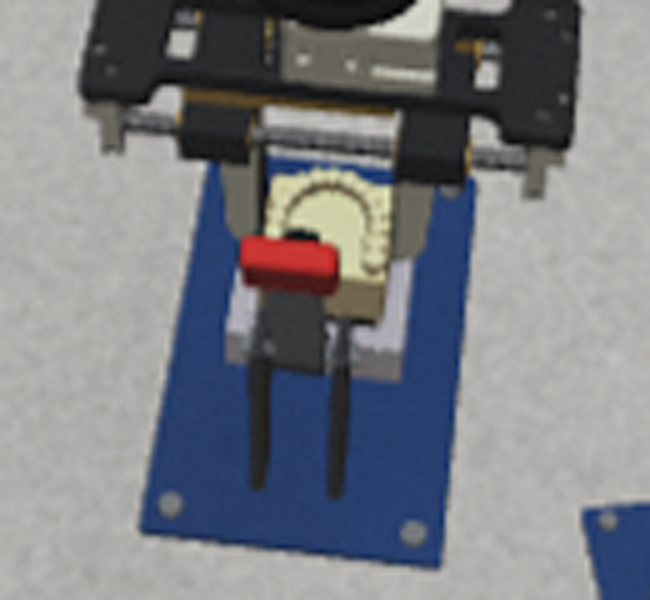

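Call:
{"api": "drive_tool", "payload": {
  "series": [0,0,0,0.2,0,0,0,0,0.2,0]
}}

```text
time: 14.02
ee_pos: [0.4953, 0.0593, 0.0408]
eef_rot: [0.691, 0.722, 0.0, 0.0]
ft_force: [-2.9, 0.0, 13.3]
finger_gap: 0.0534
```

Call:
{"api": "drive_tool", "payload": {
  "series": [0,0,0,0,0,0,0,0,0,0,0,0,0,0,0,0,0,0,0,0,0,0,0,0,0]
}}

```text
time: 14.65
ee_pos: [0.4953, 0.0593, 0.0408]
eef_rot: [0.692, 0.722, 0.0, 0.0]
ft_force: [-3.7, -0.5, 12.3]
finger_gap: 0.0535
```

Call:
{"api": "drive_tool", "payload": {
  "series": [0,0,0,-0.4,0,0,0,0,-0.4,0]
}}

```text
time: 14.9
ee_pos: [0.4952, 0.0593, 0.0408]
eef_rot: [0.692, 0.722, 0.0, 0.0]
ft_force: [-0.2, -0.0, 8.1]
finger_gap: 0.0535
```

Call:
{"api": "drive_tool", "payload": {
  "series": [1,0,0,0,0,1,0,0,0,0,1,0,0,0,0,1,0,0,-5,0,1,0,0,-20,0]
}}

```text
time: 15.52
ee_pos: [0.4948, 0.0592, 0.0609]
eef_rot: [0.692, 0.722, -0.0, -0.0]
ft_force: [0.5, -0.1, -0.1]
finger_gap: 0.0925
```

```bash
python3 -c "
from h import *
rel(.4955,.0590,.2,2.45)
s=snap('side','side9');im=s['color'][:,:,::-1];cv2.imwrite('pics/c9.png',cv2.resize(im[200:340,270:400],(557,600),interpolation=2))"
```

```text
t 15.525 ee [0.4948 0.0592 0.0609] jaw dir 2.5 tilt [-0.     -0.0012 -1.    ] F [ 0.53 -0.15 -0.14] gap 0.0925 q [ 0.03  0.45  1.9  -0.    0.8  -0.02]
delta [  -0.3    0.5 -139.1] spin 0.0508054251396004
```

View pics/c9.png

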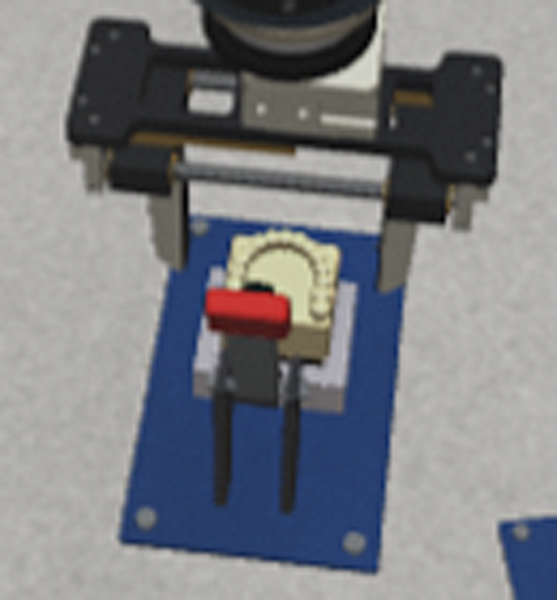

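Call:
{"api": "drive_tool", "payload": {
  "series": [1,0,0,-50,0,1,0,0,-110,0,0,0,0,-165,0,0,0,0,-205,0,0,0,0,-205,0]
}}

```text
time: 16.2
ee_pos: [0.4964, 0.0593, 0.2692]
eef_rot: [0.691, 0.722, 0.002, 0.002]
ft_force: [0.2, -0.5, -0.2]
finger_gap: 0.0675
```

```bash
cat >> h.py <<'E'
A0=np.radians(2.45);RF=np.array([[np.cos(A0),np.sin(A0)],[-np.sin(A0),np.cos(A0)]]);N0=np.array([.4955,.0585])
def fx(x,y): return N0+np.array([x,y])@RF
E
python3 - <<'E'
from h import *
s=snap('side','side10');t=snap('top','top10')
for nm,s in(('side',s),('top',t)):
    P=cloud(s);hsv=cv2.cvtColor(s['color'],cv2.COLOR_RGB2HSV);q=(P[...,:2]-N0)@RF.T
    k=(s['depth']>0)&(((hsv[...,0]<6)|(hsv[...,0]>174))&(hsv[...,1]>110)&(P[...,2]>0.15)&(np.abs(q[...,0])<.04))
    print(nm,k.sum(),np.percentile(q[k],[2,50,98],axis=0).round(4).tolist(),np.percentile(P[k][:,2],[2,50,98]).round(4))
    k=(s['depth']>0)&(np.abs(q[...,0])<.03)&(np.abs(q[...,1])<.024)&(P[...,2]>.03)&(P[...,2]<.1)&(hsv[...,0]>15)&(hsv[...,0]<40)
    if k.any(): print('cast top z',np.percentile(P[k][:,2],[10,50,90]),k.sum())
x=fx(0,.165);rel(x[0],x[1],.265,2.45)
E
```

```text
side 195 [[-0.0166, 0.119], [-0.001, 0.1257], [0.0151, 0.1302]] [0.199  0.2227 0.2274]
cast top z [0.05739825 0.07439551 0.08269183] 444Traceback (most recent call last):
  File "<stdin>", line 6, in <module>
    return _quantile_unchecked(
        a, q, axis, out, overwrite_input, method, keepdims, weights)
    return _ureduce(a,
                    func=_quantile_ureduce_func,
    ...<5 lines>...
                    overwrite_input=overwrite_input,
                    method=method)
    r = func(a, **kwargs)
    result = _quantile(arr,
                       quantiles=q,
    ...<2 lines>...
                       out=out,
                       weights=wgt)
    slices_having_nans = np.isnan(arr[-1, ...])
                                  ~~~^^^^^^^^^
IndexError: index -1 is out of bounds for axis 0 with size 0
```

```bash
python3 -c "
from h import *
x=fx(0,.165);rel(x[0],x[1],.265,2.45)"
```

```text
t 16.3 ee [0.4949 0.0592 0.2656] jaw dir 2.5 tilt [-0.e+00  3.e-04 -1.e+00] F [-0.75 -0.62 -0.27] gap 0.0597 q [ 0.03  0.19  1.69 -0.    1.26 -0.02]
delta [164.2   0.7   0.6] spin 0.05467697877435285
```

Call:
{"api": "drive_tool", "payload": {
  "series": [0,50,0.7,0,0,0,100,0.7,0,0,0,145,0.7,0,0,0,164,0.7,0,0,0,164,0.7,0,0]
}}

```text
time: 16.92
ee_pos: [0.4884, 0.2233, 0.2647]
eef_rot: [0.691, 0.723, -0.001, -0.0]
ft_force: [-0.3, -0.6, -0.5]
finger_gap: 0.0097
```

Call:
{"api": "drive_tool", "payload": {
  "series": [0,0,0,30,0,0,0,0,65,0,0,0,0,75,0,0,0,0,75,0]
}}

```text
time: 17.42
ee_pos: [0.4889, 0.2223, 0.1908]
eef_rot: [0.692, 0.722, -0.0, -0.0]
ft_force: [0.0, 0.4, 0.2]
finger_gap: 0.0005
```

```bash
python3 -c "
from h import *
x=fx(0,.145);rel(x[0],x[1],.19,2.45)
s=snap('side','side11');im=s['color'][:,:,::-1];cv2.imwrite('pics/c11.png',cv2.resize(im[180:380,230:430],(600,600),interpolation=2))"
```

```text
t 17.425 ee [0.4889 0.2223 0.1908] jaw dir 2.45 tilt [-3.e-04 -5.e-04 -1.e+00] F [0.01 0.36 0.2 ] gap 0.0005 q [ 0.34  0.33  1.69 -0.    1.12  0.3 ]
delta [-18.9  -0.4   0.8] spin -0.0029384298794923325
```

View pics/c11.png

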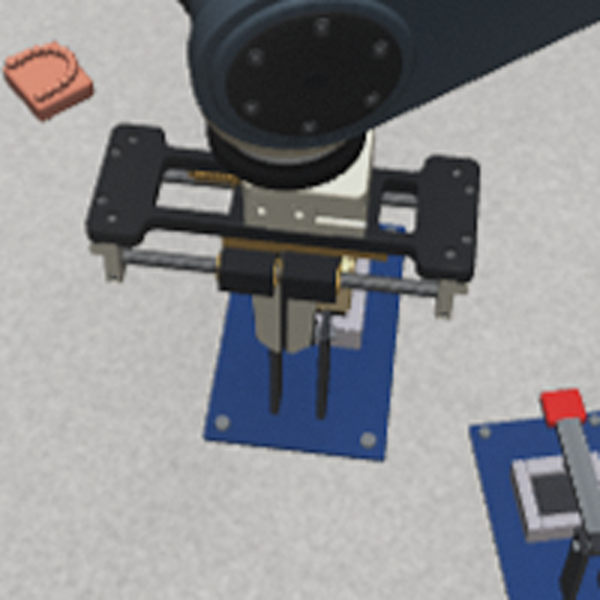

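Call:
{"api": "drive_tool", "payload": {
  "series": [0,-12,0,0,0,0,-22,0,0,0,0,-30,0,0,0,0,-38,0,0,0,0,-46,0,0,0]
}}

```text
time: 18.1
ee_pos: [0.4909, 0.1768, 0.1908]
eef_rot: [0.691, 0.722, 0.0, 0.0]
ft_force: [-1.2, 3.4, 1.8]
finger_gap: 0.0003
```

```bash
python3 -c "
from h import *
x=fx(0,.094);rel(x[0],x[1],.19,2.45)
s=snap('side','side12');im=s['color'][:,:,::-1];cv2.imwrite('pics/c12.png',cv2.resize(im[180:380,230:430],(600,600),interpolation=2))"
```

```text
t 18.1 ee [0.4909 0.1768 0.1908] jaw dir 2.51 tilt [ 2.e-04  4.e-04 -1.e+00] F [-1.25  3.36  1.85] gap 0.0003 q [0.26 0.3  1.73 0.   1.11 0.21]
delta [-24.4  -0.4   0.8] spin 0.055977063387956605
```

View pics/c12.png

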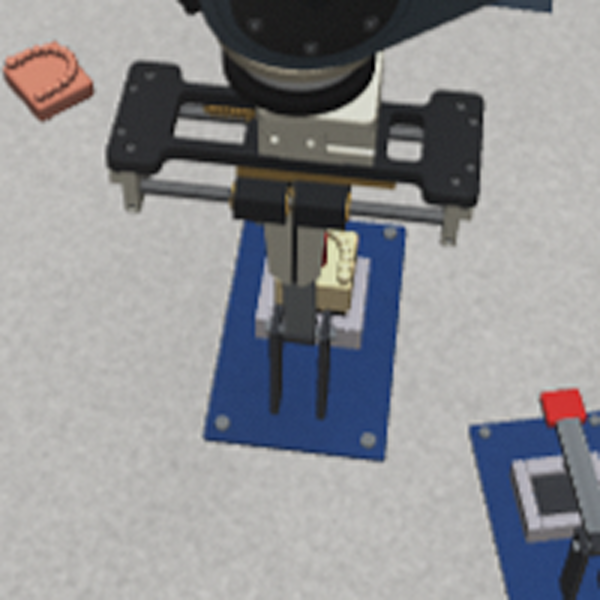

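Call:
{"api": "drive_tool", "payload": {
  "series": [0,-15,0,0,0,0,-30,0,0,0,0,-46,0,0,0,0,-62,0,0,0,0,-78,0,0,0]
}}

```text
time: 18.77
ee_pos: [0.494, 0.098, 0.1905]
eef_rot: [0.692, 0.722, -0.0, -0.0]
ft_force: [0.2, 1.2, -0.8]
finger_gap: 0.0003
```

```bash
python3 -c "
from h import *
x=fx(0,.0104);rel(x[0],x[1],.1825,2.45)
x=fx(0,-.0134);rel(x[0],x[1],.162,2.45)
s=snap('side','side13');im=s['color'][:,:,::-1];cv2.imwrite('pics/c13.png',cv2.resize(im[180:380,230:430],(600,600),interpolation=2))"
```

```text
t 18.775 ee [0.494  0.098  0.1905] jaw dir 2.49 tilt [-1.e-04 -4.e-04 -1.e+00] F [ 0.18  1.22 -0.79] gap 0.0003 q [ 0.1   0.27  1.77 -0.    1.09  0.06]
delta [-29.1  -0.2   8. ] spin 0.04011131385031774
t 18.775 ee [0.494  0.098  0.1905] jaw dir 2.49 tilt [-1.e-04 -4.e-04 -1.e+00] F [ 0.18  1.22 -0.79] gap 0.0003 q [ 0.1   0.27  1.77 -0.    1.09  0.06]
delta [-52.9  -0.2  28.5] spin 0.04011131385031774
```

View pics/c13.png

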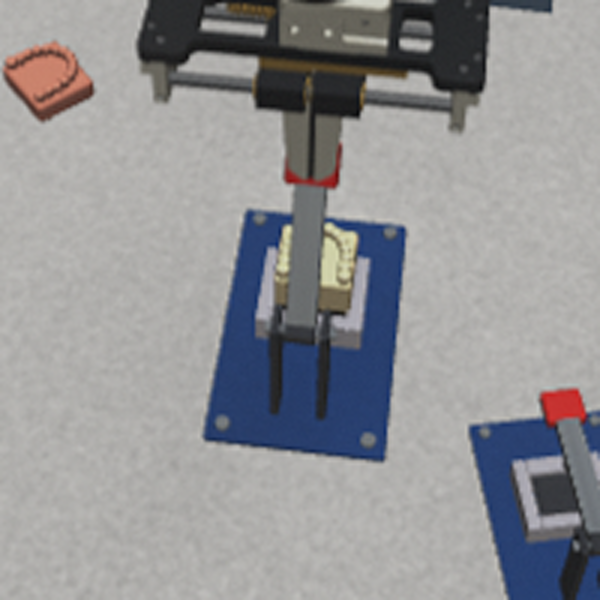

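Call:
{"api": "drive_tool", "payload": {
  "series": [0,-15.5,0,13,0,0,-32,0,26,0,0,-43,0,38,0,0,-52,0,49,0,0,-52,0,49,0]
}}

```text
time: 19.45
ee_pos: [0.4958, 0.0468, 0.1405]
eef_rot: [0.692, 0.722, -0.001, -0.001]
ft_force: [0.1, 0.2, 0.0]
finger_gap: -0.0
```

```bash
python3 -c "
from h import *
x=fx(0,-.030);rel(x[0],x[1],.123,2.45)
snap('top','top14')
s=snap('side','side14');im=s['color'][:,:,::-1];cv2.imwrite('pics/c14.png',cv2.resize(im[180:380,230:430],(600,600),interpolation=2))"
```

```text
t 19.45 ee [0.4958 0.0468 0.1405] jaw dir 2.46 tilt [-0.     -0.0022 -1.    ] F [0.08 0.23 0.  ] gap -0.0 q [ 0.    0.33  1.84 -0.    0.98 -0.04]
delta [-18.3   0.3  17.5] spin 0.009191799903490505
```

View pics/c14.png

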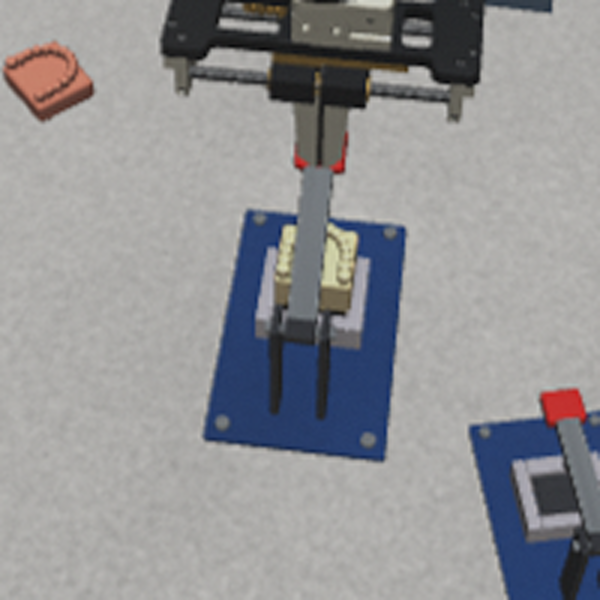

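```bash
cat > bar.py <<'E'
from h import *
import sys
def bar(s):
    P=cloud(s);hsv=cv2.cvtColor(s['color'],cv2.COLOR_RGB2HSV);q=(P[...,:2]-N0)@RF.T;z=P[...,2]
    red=(s['depth']>0)&(((hsv[...,0]<6)|(hsv[...,0]>174))&(hsv[...,1]>110)&(np.abs(q[...,0])<.04)&(np.abs(q[...,1])<.16)&(z>.07))
    if red.any(): print('red',red.sum(),np.percentile(q[red][:,0],[2,98]).round(4),'y',np.percentile(q[red][:,1],[2,50,98]).round(4),'z',np.percentile(z[red],[2,50,98]).round(4))
    b=(s['depth']>0)&(np.abs(q[...,0])<.008)&(q[...,1]<.06)&(q[...,1]>-.03)&(z>.088)&(hsv[...,1]<70)
    Q=np.c_[q[b][:,1],z[b]]
    for lo in np.arange(-.03,.06,.015):
        m=(Q[:,0]>lo)&(Q[:,0]<lo+.015)
        if m.sum()>2: print('bar y',round(lo+.0075,4),m.sum(),'z med',np.median(Q[m,1]).round(4),'ang',np.degrees(np.arctan2(np.median(Q[m,1])-.097,.080-np.median(Q[m,0]))).round(1))
    for x0,x1,y0,y1 in ((-.013,.013,-.012,.012),):
        k=(s['depth']>0)&(hsv[...,0]>15)&(hsv[...,0]<40)&(hsv[...,1]>40)&(np.abs(q[...,0])<.03)&(np.abs(q[...,1])<.03)
        print('cream z',k.sum(),np.percentile(z[k],[5,50,95]).round(4) if k.any() else '')
if __name__=='__main__': bar(load(sys.argv[1]))
E
python3 bar.py side14; python3 bar.py top14
```

```text
red 41 [-0.0165  0.0161] y [-0.0325 -0.0139 -0.0026] z [0.1479 0.1577 0.17  ]
bar y -0.0225 54 z med 0.4861 ang 75.2
bar y -0.0075 277 z med 0.1988 ang 50.3
bar y 0.0075 256 z med 0.295 ang 70.5
bar y 0.0225 334 z med 0.3347 ang 76.5
bar y 0.0375 123 z med 0.1321 ang 39.9
bar y 0.0525 697 z med 0.4512 ang 85.6
cream z 672 [0.0514 0.0823 0.3734]
bar y -0.0225 158 z med 0.4849 ang 75.2
bar y -0.0075 166 z med 0.4848 ang 77.3
bar y 0.0075 158 z med 0.4847 ang 79.4
bar y 0.0225 159 z med 0.4849 ang 81.5
bar y 0.0375 219 z med 0.4956 ang 83.5
bar y 0.0525 51 z med 0.4985 ang 85.4
cream z 0
```

Call:
{"api": "drive_tool", "payload": {
  "series": [0,-5,0.3,9,0,0,-10,0.3,18,0,0,-14,0.3,26,0,0,-18,0.3,33,0,0,-18,0.3,33,0]
}}

```text
time: 20.18
ee_pos: [0.4971, 0.029, 0.108]
eef_rot: [0.692, 0.722, -0.0, -0.0]
ft_force: [0.6, -0.1, 1.2]
finger_gap: 0.0006
```

```bash
python3 -c "
from h import *
x=fx(0,-.038);rel(x[0],x[1],.083,2.45)
s=snap('side','side15');im=s['color'][:,:,::-1];cv2.imwrite('pics/c15.png',cv2.resize(im[180:340,250:410],(600,600),interpolation=2))"; python3 bar.py side15 | grep -v 'bar'
```

```text
t 20.175 ee [0.4971 0.029  0.108 ] jaw dir 2.48 tilt [-0.     -0.0012 -1.    ] F [ 0.59 -0.09  1.2 ] gap 0.0006 q [-0.04  0.37  1.87 -0.    0.9  -0.08]
delta [-8.5 -0.3 25. ] spin 0.030679605754926342
red 53 [-0.0166  0.0156] y [-0.0461 -0.026  -0.0228] z [0.1212 0.1279 0.1313]
cream z 638 [0.0503 0.0821 0.3401]
```

View pics/c15.png

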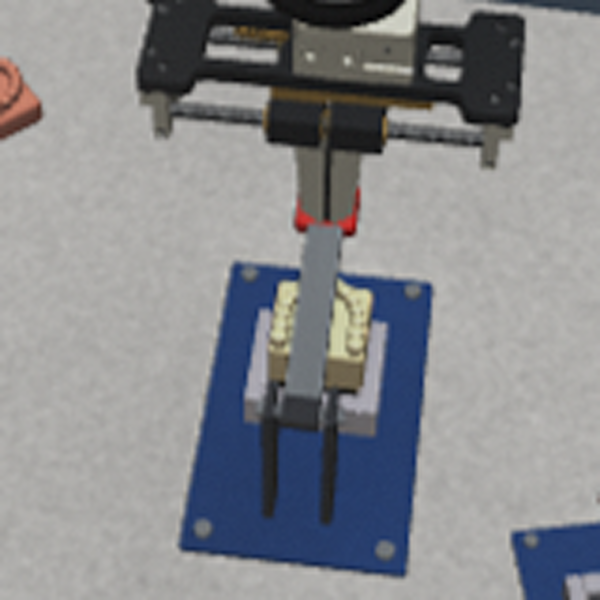

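Call:
{"api": "drive_tool", "payload": {
  "series": [0,-3,-0.3,4,0,0,-5,-0.3,8,0,0,-7,-0.3,12,0,0,-7,-0.3,12,0]
}}

```text
time: 20.72
ee_pos: [0.4973, 0.0221, 0.0963]
eef_rot: [0.692, 0.722, -0.0, -0.0]
ft_force: [-0.3, -0.1, -0.6]
finger_gap: 0.0001
```

Call:
{"api": "drive_tool", "payload": {
  "series": [0,0,0,2,0,0,0,0,2,0]
}}

```text
time: 20.98
ee_pos: [0.4975, 0.0223, 0.0946]
eef_rot: [0.691, 0.722, -0.0, 0.0]
ft_force: [-0.5, 0.5, 0.0]
finger_gap: 0.0005
```

Call:
{"api": "drive_tool", "payload": {
  "series": [0,0,0,2,0,0,0,0,2,0]
}}

```text
time: 21.22
ee_pos: [0.4975, 0.0223, 0.0926]
eef_rot: [0.692, 0.722, 0.0, -0.0]
ft_force: [0.1, -0.1, -0.2]
finger_gap: 0.0004
```

```bash
python3 -c "
from h import *
x=fx(0,-.038);rel(x[0],x[1],.083,2.45)
s=snap('side','side16');im=s['color'][:,:,::-1];cv2.imwrite('pics/c16.png',cv2.resize(im[200:320,270:390],(600,600),interpolation=2))"; python3 bar.py side16 | grep -v 'bar'
```

```text
t 21.225 ee [0.4975 0.0223 0.0926] jaw dir 2.5 tilt [ 0.  0. -1.] F [ 0.09 -0.13 -0.24] gap 0.0004 q [-0.05  0.4   1.88  0.    0.87 -0.09]
delta [-1.8 -0.4  9.6] spin 0.05034874545484058
red 64 [-0.0163  0.0158] y [-0.0477 -0.029  -0.0246] z [0.1074 0.1141 0.1169]
cream z 618 [0.0498 0.0817 0.3243]
```

View pics/c16.png

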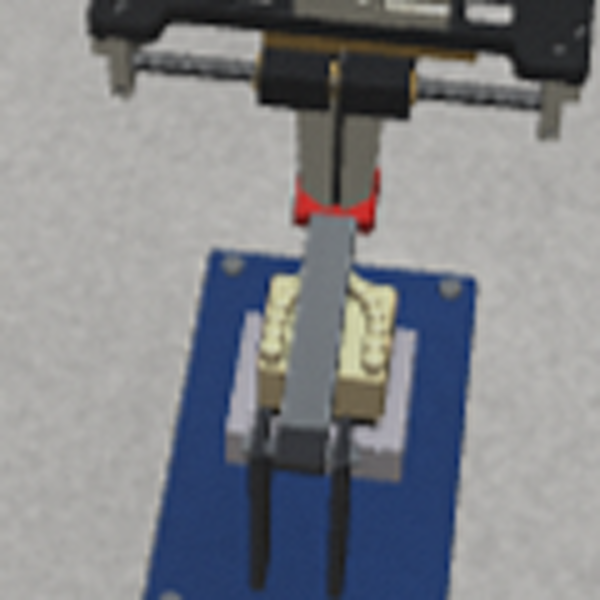

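Call:
{"api": "drive_tool", "payload": {
  "series": [0,-2,-0.3,1,0,0,-2,-0.3,1,0]
}}

```text
time: 21.52
ee_pos: [0.4973, 0.0202, 0.0916]
eef_rot: [0.692, 0.722, -0.0, -0.0]
ft_force: [0.3, -0.1, 0.4]
finger_gap: 0.0002
```

Call:
{"api": "drive_tool", "payload": {
  "series": [0,0,0,1,0,0,0,0,1,0]
}}

```text
time: 21.78
ee_pos: [0.4973, 0.0202, 0.0906]
eef_rot: [0.692, 0.722, -0.0, -0.0]
ft_force: [-0.3, -0.3, 0.1]
finger_gap: 0.0006
```

Call:
{"api": "drive_tool", "payload": {
  "series": [0,0,0,1,0,0,0,0,1,0]
}}

```text
time: 22.02
ee_pos: [0.4973, 0.0203, 0.0896]
eef_rot: [0.692, 0.722, 0.0, 0.0]
ft_force: [-0.6, -0.2, 1.4]
finger_gap: 0.0004
```

Call:
{"api": "drive_tool", "payload": {
  "series": [0,0,0,1,0,0,0,0,1,0]
}}

```text
time: 22.28
ee_pos: [0.4973, 0.0203, 0.0886]
eef_rot: [0.692, 0.722, 0.0, 0.0]
ft_force: [-0.5, -0.7, 0.1]
finger_gap: 0.0006
```

Call:
{"api": "drive_tool", "payload": {
  "series": [0,0,0,1,0,0,0,0,1,0]
}}

```text
time: 22.52
ee_pos: [0.4973, 0.0203, 0.0876]
eef_rot: [0.692, 0.722, 0.0, -0.0]
ft_force: [0.0, -0.5, -0.2]
finger_gap: 0.0005
```

```bash
python3 -c "
from h import *
s=snap('side','side17');im=s['color'][:,:,::-1];cv2.imwrite('pics/c17.png',cv2.resize(im[210:310,280:380],(600,600),interpolation=2))
P=cloud(s);q=(P[...,:2]-N0)@RF.T
for t in ('side16','side17'):
    s=load(t);P=cloud(s);q=(P[...,:2]-N0)@RF.T;hsv=cv2.cvtColor(s['color'],cv2.COLOR_RGB2HSV)
    b=(s['depth']>0)&(np.abs(q[...,0])<.009)&(hsv[...,1]<70)&(P[...,2]>.085)&(P[...,2]<.13)
    for lo in np.arange(-.02,.09,.01):
        m=b&(q[...,1]>lo)&(q[...,1]<lo+.01)
        if m.sum()>3: print(t,round(lo+.005,3),m.sum(),np.median(P[m][:,2]).round(4))
"; python3 bar.py side17 | grep -v 'bar'
```

```text
side16 -0.015 35 0.1132
side16 -0.005 39 0.1124
side16 0.005 34 0.1112
side16 0.015 39 0.1103
side16 0.025 40 0.1095
side16 0.035 37 0.1087
side16 0.045 42 0.1074
side16 0.055 40 0.1065
side16 0.065 37 0.1056
side16 0.075 41 0.1068
side16 0.085 59 0.1038
side17 -0.015 33 0.1096
side17 -0.005 35 0.109
side17 0.005 40 0.1088
side17 0.015 35 0.108
side17 0.025 43 0.1075
side17 0.035 35 0.1063
side17 0.045 38 0.1057
side17 0.055 43 0.1054
side17 0.065 38 0.1043
side17 0.075 35 0.1061
side17 0.085 60 0.1043
red 73 [-0.0165  0.0153] y [-0.049  -0.03   -0.0256] z [0.1013 0.1101 0.1207]
cream z 616 [0.0504 0.0815 0.3193]
```

View pics/c17.png

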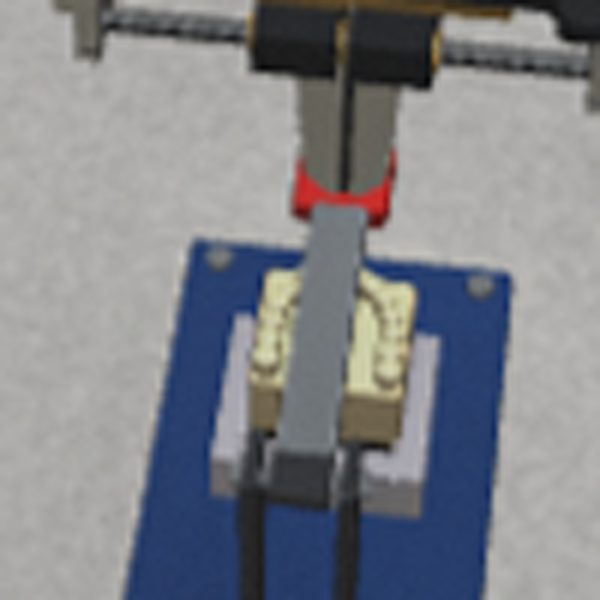

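Call:
{"api": "drive_tool", "payload": {
  "series": [0,0,0,1,0,0,0,0,1,0]
}}

```text
time: 22.82
ee_pos: [0.4973, 0.0203, 0.0866]
eef_rot: [0.692, 0.722, -0.0, -0.0]
ft_force: [-0.4, -0.4, 0.5]
finger_gap: 0.0005
```

Call:
{"api": "drive_tool", "payload": {
  "series": [0,0,0,1,0,0,0,0,1,0]
}}

```text
time: 23.08
ee_pos: [0.4973, 0.0203, 0.0856]
eef_rot: [0.692, 0.722, -0.0, -0.0]
ft_force: [-0.1, -0.0, 0.8]
finger_gap: 0.0004
```

Call:
{"api": "drive_tool", "payload": {
  "series": [0,0,0,1,0,0,0,0,1,0]
}}

```text
time: 23.32
ee_pos: [0.4973, 0.0203, 0.0846]
eef_rot: [0.692, 0.722, -0.0, -0.0]
ft_force: [0.4, -0.3, 0.1]
finger_gap: 0.0004
```

Call:
{"api": "drive_tool", "payload": {
  "series": [0,0,0,1,0,0,0,0,1,0]
}}

```text
time: 23.58
ee_pos: [0.4972, 0.0203, 0.0835]
eef_rot: [0.692, 0.722, -0.0, -0.0]
ft_force: [0.2, -0.4, -0.2]
finger_gap: 0.0005
```

Call:
{"api": "drive_tool", "payload": {
  "series": [0,0,0,1,0,0,0,0,1,0]
}}

```text
time: 23.82
ee_pos: [0.4972, 0.0203, 0.0825]
eef_rot: [0.692, 0.722, -0.0, -0.0]
ft_force: [0.4, 0.4, -0.8]
finger_gap: 0.0006
```

Call:
{"api": "drive_tool", "payload": {
  "series": [0,0,0,1,0,0,0,0,1,0]
}}

```text
time: 24.08
ee_pos: [0.4973, 0.0203, 0.0816]
eef_rot: [0.692, 0.722, 0.0, -0.0]
ft_force: [-0.3, -0.7, -0.1]
finger_gap: 0.0004
```

```bash
cat > b2.py <<'E'
from h import *
import sys
t=sys.argv[1]
s=snap('side',t);im=s['color'][:,:,::-1];cv2.imwrite(f'pics/c{t}.png',cv2.resize(im[210:310,280:380],(600,600),interpolation=2))
P=cloud(s);q=(P[...,:2]-N0)@RF.T;hsv=cv2.cvtColor(s['color'],cv2.COLOR_RGB2HSV);z=P[...,2]
b=(s['depth']>0)&(np.abs(q[...,0])<.009)&(hsv[...,1]<70)&(z>.085)&(z<.13)&(q[...,1]>-.02)&(q[...,1]<.07)
p=np.polyfit(q[b][:,1],z[b],1);print('bar slope deg',np.degrees(np.arctan(-p[0])),'z at hinge',np.polyval(p,.08),'z at y=-.03',np.polyval(p,-.03))
red=(s['depth']>0)&(((hsv[...,0]<6)|(hsv[...,0]>174))&(hsv[...,1]>110)&(np.abs(q[...,0])<.04)&(np.abs(q[...,1])<.16)&(z>.07))
print('red',red.sum(),'y',np.percentile(q[red][:,1],[2,50,98]).round(4),'z',np.percentile(z[red],[2,50,98]).round(4))
# finger end: gray, y in -.06..-.02
f=(s['depth']>0)&(np.abs(q[...,0])<.02)&(hsv[...,1]<70)&(q[...,1]>-.045)&(q[...,1]<-.022)&(z>.09)&(z<.16)
print('finger lowest z',np.percentile(z[f],[0,2,5]).round(4),f.sum(), sensors.read_state()['ee_pos'])
E
python3 b2.py side18
```

```text
bar slope deg 0.6614457696855186 z at hinge 0.10401890225222443 z at y=-.03 0.10528884338463403
red 64 y [-0.0506 -0.03   -0.0254] z [0.0962 0.1044 0.1137]
finger lowest z [0.0973 0.1053 0.1066] 248 [0.49723576 0.02036397 0.081554  ]
```

View pics/cside18.png

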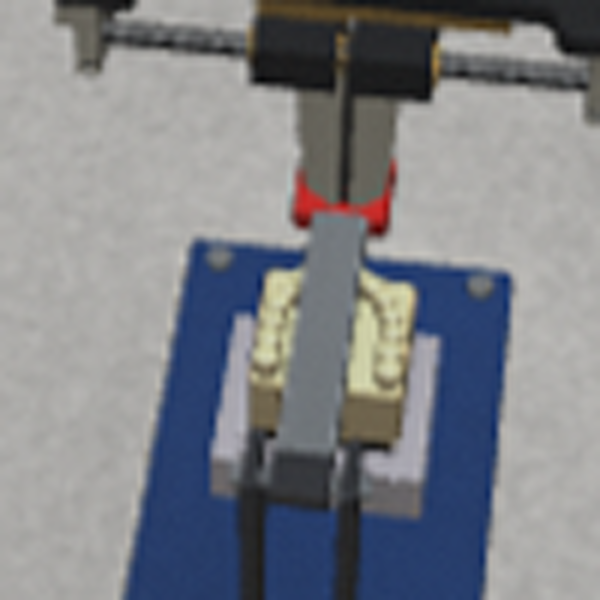

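Call:
{"api": "drive_tool", "payload": {
  "series": [0,0,0,1,0,0,0,0,1,0]
}}

```text
time: 24.38
ee_pos: [0.4972, 0.0203, 0.0805]
eef_rot: [0.692, 0.722, -0.0, -0.0]
ft_force: [-0.6, -0.4, 0.3]
finger_gap: 0.0009
```

Call:
{"api": "drive_tool", "payload": {
  "series": [0,0,0,1,0,0,0,0,1,0]
}}

```text
time: 24.62
ee_pos: [0.4973, 0.0203, 0.0796]
eef_rot: [0.692, 0.722, 0.0, -0.0]
ft_force: [-0.1, -0.0, -0.1]
finger_gap: 0.0005
```

Call:
{"api": "drive_tool", "payload": {
  "series": [0,0,0,1,0,0,0,0,1,0]
}}

```text
time: 24.88
ee_pos: [0.4973, 0.0203, 0.0786]
eef_rot: [0.692, 0.722, -0.0, -0.0]
ft_force: [-0.2, -0.9, 1.3]
finger_gap: 0.0005
```

Call:
{"api": "drive_tool", "payload": {
  "series": [0,0,0,1,0,0,0,0,1,0]
}}

```text
time: 25.12
ee_pos: [0.4973, 0.0202, 0.0776]
eef_rot: [0.692, 0.722, -0.0, 0.0]
ft_force: [-0.6, -1.2, 2.2]
finger_gap: 0.0004
```

Call:
{"api": "drive_tool", "payload": {
  "series": [0,0,0,1,0,0,0,0,1,0]
}}

```text
time: 25.38
ee_pos: [0.4973, 0.0203, 0.0767]
eef_rot: [0.692, 0.722, 0.0, 0.0]
ft_force: [-0.6, -0.9, 4.4]
finger_gap: 0.0003
```

Call:
{"api": "drive_tool", "payload": {
  "series": [0,0,0,1,0,0,0,0,1,0]
}}

```text
time: 25.62
ee_pos: [0.4973, 0.0202, 0.0757]
eef_rot: [0.692, 0.722, 0.0, 0.0]
ft_force: [-1.2, -1.3, 4.2]
finger_gap: 0.0004
```

Call:
{"api": "drive_tool", "payload": {
  "series": [0,0,0,0.7,0,0,0,0,0.7,0,0,0,0,0.7,0]
}}

```text
time: 26.0
ee_pos: [0.4974, 0.0202, 0.075]
eef_rot: [0.692, 0.722, 0.0, 0.0]
ft_force: [-1.3, -2.8, 5.8]
finger_gap: 0.0005
```

```bash
python3 b2.py side19
```

```text
bar slope deg -2.379206395801463 z at hinge 0.10403035545029031 z at y=-.03 0.09945997984050495
red 61 y [-0.0389 -0.0297 -0.0246] z [0.0914 0.0981 0.1067]
finger lowest z [0.0913 0.0978 0.0995] 276 [0.49736565 0.02022677 0.07503222]
```

View pics/cside19.png

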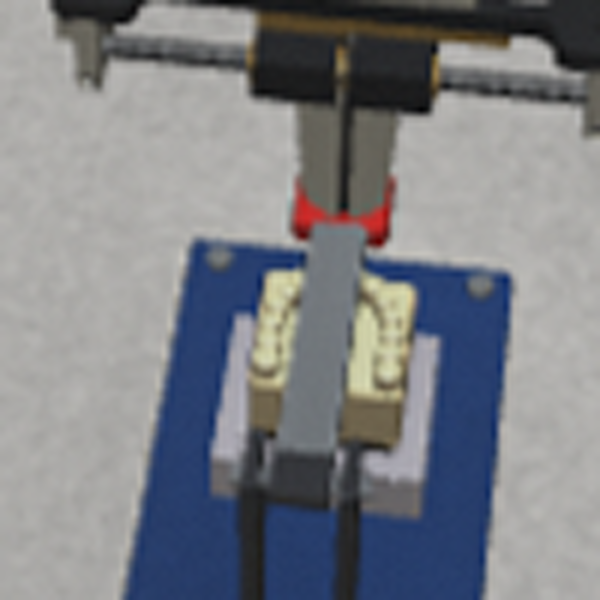

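Call:
{"api": "drive_tool", "payload": {
  "series": [0,0,0,0,0,0,0,0,0,0,0,0,0,-3,0,0,0,0,-15,0,0,0,0,-30,0]
}}

```text
time: 26.68
ee_pos: [0.4973, 0.0204, 0.1058]
eef_rot: [0.692, 0.722, 0.0, -0.0]
ft_force: [-0.2, 0.1, -0.1]
finger_gap: 0.0007
```

Call:
{"api": "drive_tool", "payload": {
  "series": [0,0,0,-40,0,0,0,0,-90,0,0,-40,0,-120,0,0,-80,0,-130,0,0,-80,0,-130,0]
}}

```text
time: 27.3
ee_pos: [0.5012, -0.0615, 0.2368]
eef_rot: [0.692, 0.721, 0.001, 0.001]
ft_force: [0.1, -0.7, -0.4]
finger_gap: 0.0002
```

```bash
python3 b2.py side20; python3 -c "
from h import *
st=sensors.read_state();print(st['time'],st['ft_force'],st['ee_pos']);snap('top','top20')
s=load('side20');P=cloud(s);hsv=cv2.cvtColor(s['color'],cv2.COLOR_RGB2HSV);q=(P[...,:2]-N0)@RF.T
k=(s['depth']>0)&(hsv[...,0]>15)&(hsv[...,0]<40)&(hsv[...,1]>40)&(np.abs(q[...,0])<.03)&(np.abs(q[...,1])<.03)
for nm,sel in(('-x',q[...,0]<-.012),('+x',q[...,0]>.012)):
    m=k&sel;print(nm,m.sum(),np.percentile(P[m][:,2],[10,50,90]).round(4))
m=k&(P[...,2]<.068)&(P[...,2]>.043);print('front face y',np.median(q[m][:,1]))
"
```

```text
bar slope deg -2.15190545852171 z at hinge 0.10438026493480976 z at y=-.03 0.10024695938543626
red 164 y [-0.0528 -0.0391 -0.0256] z [0.093  0.0998 0.1029]
finger lowest z [0.0942 0.0951 0.0965] 19 [ 0.500778   -0.06021254  0.23590304]
27.35 [-0.13251539  0.06006202 -0.15922232] [ 0.500778   -0.06021254  0.23590304]
-x 216 [0.0504 0.073  0.083 ]
+x 136 [0.0558 0.0755 0.0834]
front face y 0.023447836452263834
```

View pics/side20.png

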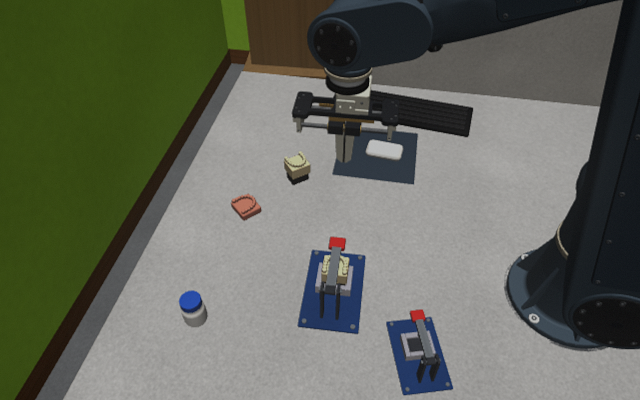

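View pics/cside20.png

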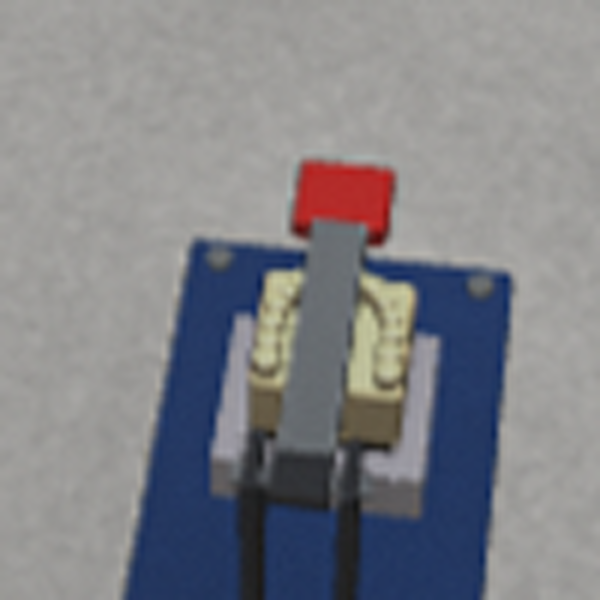

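```bash
python3 -c "
from h import *
print(workorder.close_job())"
```

```text
the job is handed in; nothing more can be done
None
```

The cream cast is seated on the hard stop in the larger blue fixture, with the clamp closed on it. I handed the job in at about 27 s. The hand-in gives no verdict.

- **Seating:** I gripped the cast nearest the base across its x sides (gap 53.5 mm). It met the lifter with its foot at about 24 mm and slid against a steady drag. At about 12.8 mm the push rose sharply and the motion stopped. I held about 8 N above the drag for roughly 0.8 s, then let go.
- **Clamp:** I swung it over with shut fingers and pressed the paddle until I read 5.8 N, then lifted away.
- **Last checks:**
  - After release the bar stayed at about -2.2° (-0.04 rad), against -2.4° while pressed, so it did not spring back open.
  - The cast's teeth were at the same height as before clamping, with no tilt beyond the image noise.
  - The robot was clear, with force readings near zero. The pink cast, jar and mouse were where they started.
- **What disagreed:**
  - The fingers end about 20 mm above the reported TCP. The pictures showed this and the clamp contact agreed. The grip on the cast was therefore about 20 mm higher than asked, but it held with no slip seen.
  - Pushing the bar through its last part gave almost no force until the rubber foot touched. I had expected about 2.5 N of hinge drag.
  - The two cameras differed by about 1–3 mm on the cast's position, and the foot still went in freely.

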